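Gauge and sort a pile of milled links

TASK

Gauge the links of the pile one by one from the top down, lifting each off without dragging those beneath: hold it level and lower one of its end tongues into the slot of the steel gap gauge until it stops, for a moment resting on the gauge. A link that will not enter the upper (go) gap is oversize and goes into the grey plastic tray with the raised end; one that passes the go gap and stops at the lower (no-go) gap is good and goes into the low wooden tray; one that passes both and reaches the bottom is undersize and goes into the round steel pan. Do not strike the gauge with the gripper, and leave the screwdriver that lies beyond it where it is.

Things in the scene. Friction and masses are not known exactly. Their poses are not given: they have to be found in the camera images.
- link_1a: milled aluminium link 130 mm long, 16 mm thick: body 60 x 36 mm with a bushed bore, at each end a tongue 35 mm long and 15, 20 or 25 mm wide (both alike). Origin at its very centre, x along its length, z through the thickness. 0.13 to 0.21 kg. Bottom of the pile: at most one of 1a, 1b, 1c is present; the letter does not tell its size.
- link_1b: A link as link_1a. Bottom of the pile: at most one of 1a, 1b, 1c is present; the letter does not tell its size.
- link_1c: A link as link_1a. Bottom of the pile: at most one of 1a, 1b, 1c is present; the letter does not tell its size.
- link_2a: A link as link_1a. Second from the bottom: at most one of 2a, 2b, 2c is present; the letter does not tell its size.
- link_2b: A link as link_1a. Second from the bottom: at most one of 2a, 2b, 2c is present; the letter does not tell its size.
- link_2c: A link as link_1a. Second from the bottom: at most one of 2a, 2b, 2c is present; the letter does not tell its size.
- link_3a: A link as link_1a. Third from the bottom: at most one of 3a, 3b, 3c is present; the letter does not tell its size.
- link_3b: A link as link_1a. Third from the bottom: at most one of 3a, 3b, 3c is present; the letter does not tell its size.
- link_3c: A link as link_1a. Third from the bottom: at most one of 3a, 3b, 3c is present; the letter does not tell its size.
- link_4a: A link as link_1a. Fourth from the bottom: at most one of 4a, 4b is present; the letter does not tell its size.
- link_4b: A link as link_1a. Fourth from the bottom: at most one of 4a, 4b is present; the letter does not tell its size.
- link_5a: A link as link_1a. Fifth, topmost of a pile of five; in some starts there is none: at most one of 5a, 5b is present; the letter does not tell its size.
- link_5b: A link as link_1a. Fifth, topmost of a pile of five; in some starts there is none: at most one of 5a, 5b is present; the letter does not tell its size.
- gauge: steel gap gauge fixed to the table: foot 60 x 110 mm, 8 mm high; on it an upright plate 14 mm thick (x), 96 mm wide (y), 58 mm high, with a slot open at the top and right through along x. From the top: 45 degree lead-in, 31 mm wide at z 58; go gap 23 mm wide, z 54 to 40; 45 degree step; no-go gap 17.5 mm wide, z 37 down to the slot floor at z 20. Origin: centre of the foot's underside, z up.
- gauge_mouth (a point): centre of the slot's mouth, 58 mm above the gauge's origin, axes as the gauge. A link is tried level, its length along x, one tongue in the plate (link centre 50 mm from here along x, either side), lowered until it stops: its underside is then about 3 mm below here if oversize (25 mm tongue), 19.5 mm if good (20 mm), 38 mm if undersize (15 mm).
- tray_good: low rectangular tray of light wood for good links, 175 x 135 mm outside, walls 35 mm high and 7 mm thick, floor at most 7 mm thick, all walls equally high; loose, 0.8 kg. Origin under its centre, x along its length, z up.
- tray_rework: low rectangular grey plastic tray for oversize links, 175 x 135 mm outside, walls 35 mm high and 5 mm thick, floor 5 mm thick; the end wall at +x is raised to 65 mm. Loose, 0.8 kg. Origin under its centre, x along its length, z up.
- pan_scrap: round open steel pan for undersize links, 164 mm across outside at the bottom, 176 mm at the rim, 35 mm high, wall and floor 4 mm thick; loose, 0.8 kg. Origin under its centre, z up.
- board: plywood board 130 x 130 x 12 mm, fixed on the table, on which the links lie crosswise one on top of another. Origin at the centre of its underside, z up.
- screwdriver_yel: bystander: screwdriver with yellow handle, about 184 mm long and 25 mm thick, lying on the table beyond the gauge. Origin about its middle, underside.

How it is judged:
By the outcome, as a careful person would: the job done as asked, in the order asked, and still so for the second after the job is handed in, with the robot touching nothing.
Of link_1a, link_1b, link_1c only 1 to 1 are there at a start; the rules pass over those that are not, and their reading is None.
Of link_2a, link_2b, link_2c only 1 to 1 are there at a start; the rules pass over those that are not, and their reading is None.
Of link_3a, link_3b, link_3c only 1 to 1 are there at a start; the rules pass over those that are not, and their reading is None.
Of link_4a, link_4b only 1 to 1 are there at a start; the rules pass over those that are not, and their reading is None.
Of link_5a, link_5b, adapter only 1 to 1 are there at a start; the rules pass over those that are not, and their reading is None.
At some moment in a run one of tray_good, tray_rework, pan_scrap may be knocked a few centimetres aside while the robot is not near it.
Once in a run the grip may slacken for a moment while it holds something.
It also fails if it takes over 210 s, if anything falls off the work surface, if the arm or the gripper's body presses on something with over 40 N, if the wrist force passes 120 N, or if a joint passes its speed limit or range.

ROBOT

A 7-joint arm with a two-finger parallel gripper is mounted at the origin on a cart in front of the work surface, level with it; the furniture and walls round the work are solid. World frame = base frame: x ahead of the robot, y to its left, z up, the work surface at z = 0. Lengths are in mm, angles in rad, forces in N, time in s.
With the tool pointing down it reaches from about 350 to 900 mm from the base axis. Payload 8.1 kg.
Tool frame: the origin (TCP) lies at the very end of the fingers, on their centre line; the grasp point (between the pads) lies r.pinch_z behind it (r.pinch_z is the distance from the TCP to the grasp point, in mm); z points along the fingers, y is the line along which they close (so a half turn about z gives the same grasp; the last joint's range is limited). The gripper opens to 85 mm and grips with 20 to 120 N. Pads are 22 mm wide; open, the fingers measure 114 mm over their backs; the gripper's body (76 mm by 85 mm) begins 54 mm behind the grasp point. The pads swing forward as they close: fully open they stand 13 mm farther back than shut.
Start: joints at [-1.21, 0.434, 0.025, 1.573, -0.012, 1.134, -0.075], TCP at [279.621, 558.975, 231.323] pointing down, gripper open.
Joint ranges: [-2.62, 2.62], [-0.44, 2.09], [-1.27, 1.32], [0.08, 2.57], [-1.32, 4.46], [0.12, 2], [-2.74, 2.74]. Speed limits (rad/s): [2.22, 2.22, 3.01, 3.01, 3.14, 3.14, 3.14].

INTERFACE

Orientations are given as a unit quaternion [x, y, z, w].
In Python, from plant import r gives the robot as it stands. The module is installed in compiled form; this text tells all that it offers.
- The arm moves only by the shell command python3 -m handwheel 'ROWS' [FORCE]. ROWS is JSON, a list of rows, each a list of 7 numbers: the closure, from 0 (fully open) to 1 (shut), then the shift along the world's x, y, z in m, then the turn, a rotation vector about the world's x, y, z in degrees. A call has 1 to 10 rows; each row is the pose to reach, as a shift and turn from the pose commanded when the call began; what a row does not reach only later rows make up. A row lasts 1/12 s, in which the tool goes at most 41.7 mm and 7.16 degrees, less where a joint would pass 70% of its speed; a pose out of reach is approached as far as the arm can. A call with a gripper value outside its range is refused whole. The fingers move at their own pace and stop on an object; FORCE is the grip in N (left out, the last holds). Time passes only in rows, so rows that repeat a pose let the fingers close. It gives the time, the measured TCP pose, the force, the opening and the grip force at its end, in the units of the state.
- r.observe(): the state, without advancing time (a new reading comes with each control period).
- r.camera(name): name is "scene" or "top"; returns a dict with "pixels" (480x640x3 uint8, red, green, blue), "fov_y" (degrees; the focal length in pixels is half the picture's height over the tangent of half this angle, whatever the lens; pixels are square), "cx", "cy" (the principal point, pixels), "R" (3x3) and "t" (3): a world point X has camera coordinates R X + t. Camera axes: x right, y down, z forward; pixel columns grow to the right and rows downward; lengths in mm; the calibration is good to about 2 mm. A picture is of the moment at which its call begins. There is no depth.
- r.finish_job(): hands the job in; it is judged then, once.
The state is a dict: "t": time; "joints": joint angles; "qvel": joint speeds; "tau": joint torques, N m; "tool_pos": TCP position; "eef_rot": TCP orientation; "ft_force": force on the tool from outside, world axes, zero at the start; "ft_torque": the same for the moment, N m; "gripper_width": finger opening in mm; "finger_force": force on a finger pad.
Only numpy, scipy, OpenCV 4.12 (cv2) and the standard library are available. Lean on these libraries where they do the work, as an engineer would, in place of code of your own. Each camera call takes 0.05 s, during which the arm holds its last target. There are 200 camera calls.

## Working session

There is one attempt and no reset: what is moved stays moved. The work goes in short steps, Python scripts to look and compute and a shell command to move; the robot and the scene stay as the last step left them, time stands still between calls to the robot, and variables do not carry over. Pictures are saved under pics/ and viewed, at most 14 in all, crops included, and the job is handed in when it is done.

```bash
mkdir -p pics; cat > h.py <<'E'
import numpy as np, cv2
from plant import r
def cam(n):
    c=r.camera(n); f=240/np.tan(np.radians(c["fov_y"])/2)
    return c["pixels"],f,c["cx"],c["cy"],np.array(c["R"]),np.array(c["t"])
def save(c,name): cv2.imwrite("pics/"+name+".png",c[0][:,:,::-1])
def ray(c,u,v,z):
    p,f,cx,cy,R,t=c; d=R.T@np.array([(u-cx)/f,(v-cy)/f,1]); o=-R.T@t
    return o+d*(z-o[2])/d[2]
def proj(c,X):
    p,f,cx,cy,R,t=c; q=R@np.array(X,float)+t; return q[:2]/q[2]*f+[cx,cy]
E
python3 - <<'E'
from h import *
for n in("top","scene"):
    c=cam(n); save(c,n+"0"); print(n,c[1:4],(-c[4].T@c[5]).round(),c[4].round(3).tolist())
s=r.observe(); print({k:np.round(s[k],3).tolist() for k in s},r.pinch_z)
E
```

```text
top (np.float64(620.8619093507677), 317.7464353211847, 237.93931826695206) [ 451.   15. 1468.] [[-0.001, -1.0, 0.011], [-0.995, -0.0, -0.098], [0.098, -0.011, -0.995]]
scene (np.float64(582.9198754876585), 313.83725839855, 240.634835572207) [   10. -1088.   820.] [[0.892, -0.452, 0.023], [-0.213, -0.465, -0.86], [0.399, 0.761, -0.511]]
{'t': 0.1, 'joints': [-1.21, 0.435, 0.025, 1.574, -0.012, 1.134, -0.075], 'qvel': [-0.0, -0.002, -0.0, -0.002, 0.001, -0.001, -0.0], 'tau': [0.003, -67.175, 1.028, -31.69, 0.016, 0.007, -0.0], 'tool_pos': [279.42, 558.554, 230.588], 'eef_rot': [0.23, 0.973, -0.001, -0.0], 'ft_force': [0.476, 0.277, -0.505], 'ft_torque': [-0.058, 0.031, -0.058], 'finger_force': 0.0, 'gripper_width': 85.888} 18.700000000000003
```

View pics/top0.png

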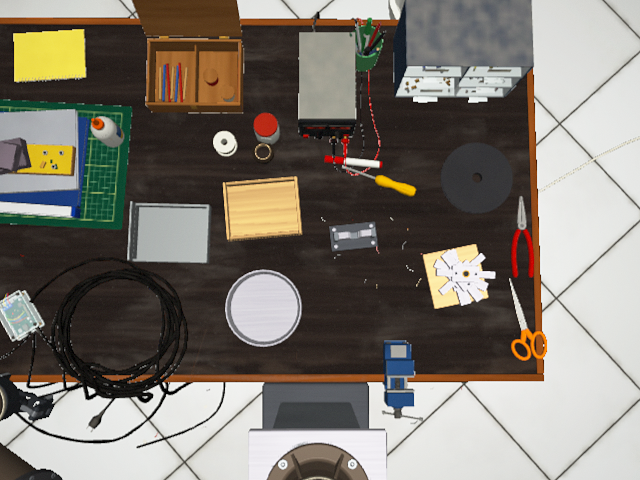

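View pics/scene0.png

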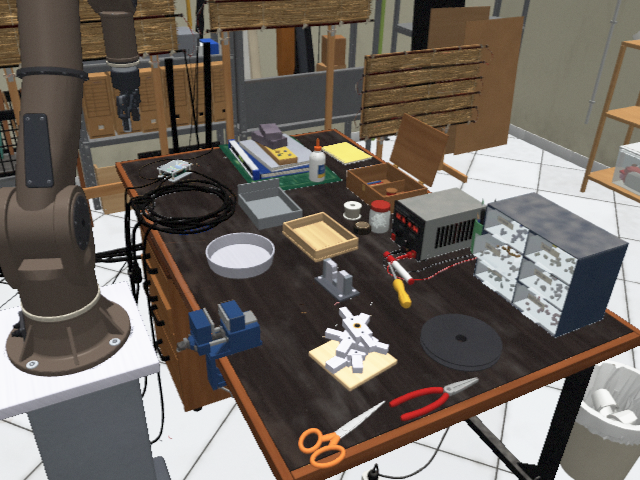

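```bash
python3 - <<'E'
from h import *
a=cam("top");b=cam("scene")
A=cv2.resize(a[0][225:325,410:510],(400,400),interpolation=cv2.INTER_CUBIC)
B=cv2.resize(b[0][300:400,300:400],(400,400),interpolation=cv2.INTER_CUBIC)
G=cv2.resize(a[0][215:257,323:385],(400,200) if 0 else (372,252),interpolation=cv2.INTER_CUBIC)
H=cv2.resize(b[0][250:310,305:370],(390,360),interpolation=cv2.INTER_CUBIC)
im=np.zeros((600,800,3),np.uint8)
cv2.imwrite("pics/pile.png",np.hstack([A,B])[:,:,::-1])
im[:252,:372]=G;im[:360,400:790]=H
cv2.imwrite("pics/gauge.png",im[:360,:,::-1])
E
```

```text
(no output)
```

View pics/pile.png

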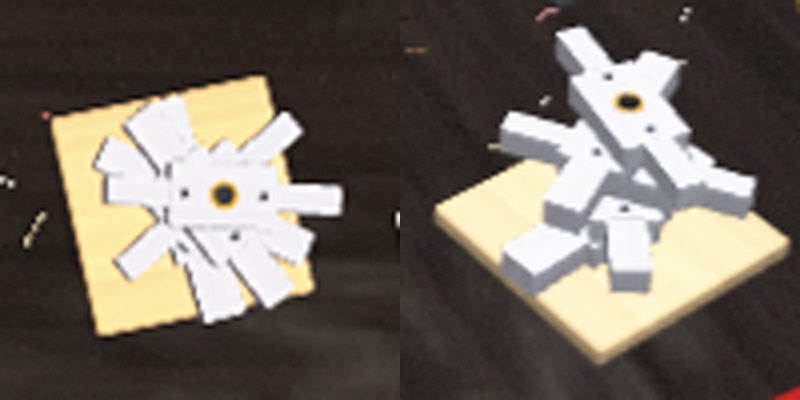

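View pics/gauge.png

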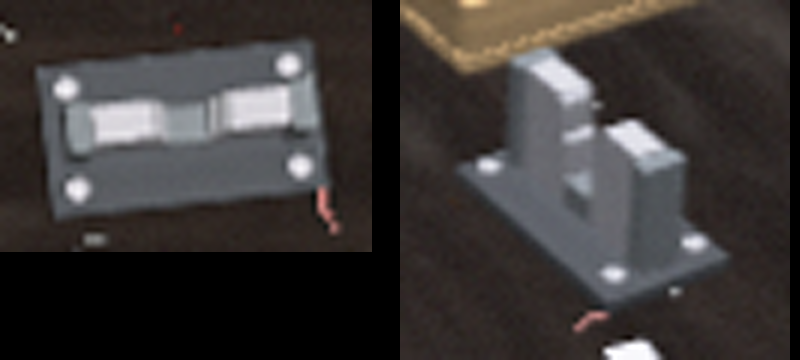

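```bash
cat >> h.py <<'E'
def tri(a,pa,b,pb):
    A=[];B=[]
    for c,p in((a,pa),(b,pb)):
        o=-c[4].T@c[5]; d=c[4].T@np.array([(p[0]-c[2])/c[1],(p[1]-c[3])/c[1],1]); d/=np.linalg.norm(d)
        P=np.eye(3)-np.outer(d,d); A.append(P);B.append(P@o)
    return np.linalg.lstsq(np.vstack(A),np.hstack(B),rcond=None)[0]
def orange(c,box):
    x0,y0,x1,y1=box; im=c[0][y0:y1,x0:x1].astype(float)
    w=np.clip(im[:,:,0]-im[:,:,2]-30,0,None); Y,X=np.mgrid[y0:y1,x0:x1]
    return np.array([(w*X).sum()/w.sum(),(w*Y).sum()/w.sum()])
def yawax(a,p,q,z): 
    d=(ray(a,*q,z)-ray(a,*p,z)); return np.degrees(np.arctan2(d[1],d[0])),np.hypot(*d[:2])
def blobs(c,box,lo,hi,amin,amax,key=None):
    x0,y0,x1,y1=box; im=c[0][y0:y1,x0:x1]; k=cv2.inRange(im,np.array(lo),np.array(hi))
    n,l,s,cen=cv2.connectedComponentsWithStats(k)
    return [(cen[i]+[x0,y0],s[i,4]) for i in range(1,n) if amin<=s[i,4]<=amax]
E
python3 - <<'E'
from h import *
a=cam("top");b=cam("scene")
pa=orange(a,(459,267,474,281));pb=orange(b,(350,319,365,332));print(pa,pb,tri(a,pa,b,pb))
X=tri(a,pa,b,pb)
print("dots",yawax(a,(410+184/4,225+193/4),(410+263/4,225+196/4),X[2]))
print("link tip mid y", ray(a,410+105/4,225+189/4,X[2]),ray(a,410+341/4,225+200/4,X[2]))
print([ (x.round(2),n) for x,n in blobs(a,(325,217,383,255),(185,)*3,(255,)*3,4,200)])
B=[np.array(q)/6+[323,215] for q in((65,89),(288,64),(77,189),(300,166))]
P=np.array([ray(a,*q,10)[:2] for q in B]);print("top bolts",P.round(1),P.mean(0))
Bs=[np.array(q)/6+[305,250] for q in((89,165),(294,243),(214,274))]
print("scene bolts",np.array([ray(b,*q,10)[:2] for q in Bs]).round(1))
# gray profile along plate top for slot edges
g=a[0].mean(2); print(g[230:241:1,336:380:1].astype(int).tolist())
E
```

```text
[465.67189338 273.54684437] [356.62519936 325.44417863] [ 508.13200385 -328.76712941   90.9901623 ]
dots (np.float64(-92.18191782058426), np.float64(43.99340137770396))
link tip mid y [ 510.73555603 -263.15094477   90.9901623 ] [ 504.60071796 -394.45119091   90.9901623 ]
[(array([371.  , 225.29]), np.int32(7)), (array([333.33, 229.11]), np.int32(9)), (array([365.5, 232.5]), np.int32(54)), (array([343.65, 234.75]), np.int32(55)), (array([372.5, 242. ]), np.int32(8)), (array([335.5, 246. ]), np.int32(8))]
top bolts [[ 614.5  -38.8]
 [ 624.5 -126.9]
 [ 575.   -43.4]
 [ 584.1 -131.2]] [599.49708822 -85.10067083]
scene bolts [[ 576.2  -45.3]
 [ 625.  -128.4]
 [ 585.9 -133.1]]
[[114, 91, 94, 93, 94, 92, 95, 92, 92, 91, 94, 91, 92, 95, 94, 93, 94, 96, 94, 93, 93, 91, 91, 97, 138, 169, 185, 186, 194, 197, 196, 205, 208, 221, 225, 169, 148, 153, 157, 113, 56, 42, 43, 42], [101, 94, 89, 88, 88, 85, 87, 103, 107, 125, 131, 125, 121, 110, 93, 91, 90, 90, 91, 91, 90, 99, 141, 128, 167, 201, 220, 222, 221, 219, 220, 221, 219, 218, 221, 168, 149, 151, 155, 120, 59, 41, 42, 42], [137, 131, 131, 152,
[... 1138 characters left out ...]
74, 161, 154, 158, 156, 157, 161, 141, 133, 116, 98, 83, 80, 83, 82, 83, 84, 88, 88, 86, 64, 58, 54, 52, 76, 97, 82, 45, 30, 34], [152, 154, 148, 185, 182, 180, 172, 168, 168, 151, 124, 119, 113, 108, 134, 132, 133, 133, 128, 129, 123, 115, 102, 91, 92, 91, 92, 94, 92, 95, 95, 95, 95, 94, 81, 77, 82, 84, 94, 99, 100, 55, 29, 34], [154, 150, 124, 119, 104, 97, 84, 78, 79, 82, 84, 85, 85, 89, 88, 97, 102, 101, 93, 97, 89, 90, 95, 98, 98, 98, 97, 96, 96, 96, 97, 97, 95, 95, 93, 89, 92, 92, 92, 93, 106, 60, 32, 36], [111, 106, 89, 86, 87, 88, 91, 91, 94, 94, 95, 94, 97, 96, 94, 97, 96, 97, 97, 96, 96, 97, 95, 95, 93, 95, 97, 95, 95, 93, 96, 92, 91, 92, 91, 85, 123, 115, 93, 90, 100, 57, 32, 37]]
```

```bash
python3 - <<'E'
from h import *
a=cam("top")
print("mouth",ray(a,354.65,233.6,58))
hsv=cv2.cvtColor(a[0],cv2.COLOR_RGB2HSV)
save(a,"x");
for n,p in dict(good=(262,208),rew=(169,233),pan=(263,308)).items(): print(n,ray(a,*p,15).round(), a[0][p[1],p[0]],hsv[p[1],p[0]])
E
M="[0.3,0.2286,-0.888,-0.05,0,0,-65.8]"; python3 -m handwheel '[[0.3,0.1,-0.38,-0.03,0,0,-66],[0.3,0.1,-0.38,-0.03,0,0,-66],[0.3,0.1,-0.38,-0.03,0,0,-66],[0.3,0.1,-0.38,-0.03,0,0,-66],[0.3,0.1,-0.38,-0.03,0,0,-66],[0.3,0.1,-0.38,-0.03,0,0,-66],[0.3,0.1,-0.38,-0.03,0,0,-66],[0.3,0.1,-0.38,-0.03,0,0,-66],[0.3,0.1,-0.38,-0.03,0,0,-66],[0.3,0.1,-0.38,-0.03,0,0,-66]]' 60
```

```text
mouth [600.48204681 -84.6425949   58.        ]
good [666. 131.  15.] [246 214 137] [ 21 113 246]
rew [606. 348.  15.] [176 181 179] [ 78   7 181]
pan [431. 127.  15.] [218 215 221] [135   7 221]
t: 1.18
tool_pos: [380.1, 173.9, 201.3]
eef_rot: [0.727, 0.687, -0.0, 0.0]
ft_force: [0.4, -0.1, -0.3]
gripper_width: 59.5
finger_force: 0.0
```

```bash
python3 -m handwheel '[[0.3,0.1,-0.38,-0.03,0,0,0.5],[0.3,0.1,-0.38,-0.03,0,0,0.5],[0.3,0.1,-0.38,-0.03,0,0,0.5],[0.3,0.1,-0.38,-0.03,0,0,0.5],[0.3,0.1,-0.38,-0.03,0,0,0.5],[0.3,0.1,-0.38,-0.03,0,0,0.5],[0.3,0.1,-0.38,-0.03,0,0,0.5],[0.3,0.1,-0.38,-0.03,0,0,0.5],[0.3,0.1,-0.38,-0.03,0,0,0.5],[0.3,0.1,-0.38,-0.03,0,0,0.5]]'
python3 -m handwheel '[[0.3,0.028,-0.123,-0.03,0,0,0],[0.3,0.028,-0.123,-0.03,0,0,0],[0.3,0.028,-0.123,-0.03,0,0,0],[0.3,0.028,-0.123,-0.03,0,0,0],[0.3,0.028,-0.123,-0.03,0,0,0],[0.3,0.028,-0.123,-0.03,0,0,0],[0.3,0.028,-0.123,-0.03,0,0,0]]'
python3 - <<'E'
from h import *
s=r.observe();print(s["tool_pos"],s["eef_rot"])
c=cam("scene");cv2.imwrite("pics/a1.png",cv2.resize(c[0][230:380,260:460],(800,600),interpolation=cv2.INTER_CUBIC)[:,:,::-1])
E
```

```text
t: 2.02
tool_pos: [480.0, -206.7, 171.5]
eef_rot: [0.721, 0.693, -0.001, 0.001]
ft_force: [0.4, 0.0, -0.1]
gripper_width: 59.8
finger_force: 0.0
t: 2.6
tool_pos: [507.9, -322.3, 141.4]
eef_rot: [0.719, 0.695, 0.0, -0.0]
ft_force: [0.1, -0.3, 1.2]
gripper_width: 60.2
finger_force: 0.0
[ 507.86967886 -322.29415632  141.39195579] [ 7.19263167e-01  6.94737442e-01  4.59068383e-04 -4.15579118e-04]
```

View pics/a1.png

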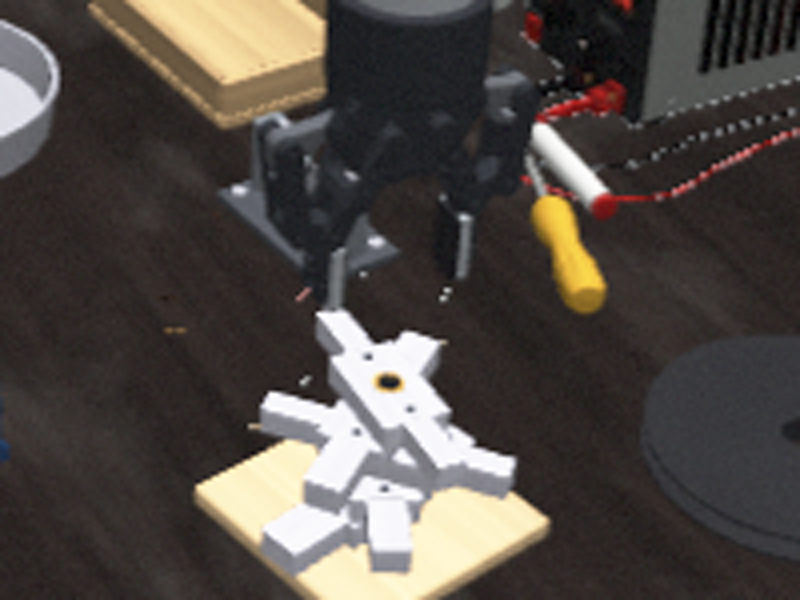

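```bash
python3 -m handwheel '[[0.3,0.0005,-0.005,-0.02,0,0,-0.4],[0.3,0.0005,-0.005,-0.04,0,0,-0.4],[0.3,0.0005,-0.005,-0.04,0,0,-0.4],[0.3,0.0005,-0.005,-0.04,0,0,-0.4],[0.3,0.0005,-0.005,-0.04,0,0,-0.4]]'
```

```text
t: 3.07
tool_pos: [508.8, -328.4, 102.5]
eef_rot: [0.722, 0.692, 0.0, 0.0]
ft_force: [0.2, -0.4, 0.8]
gripper_width: 59.7
finger_force: 0.0
```

```bash
python3 -m handwheel '[[0.3,-0.0005,-0.0005,-0.012,0,0,0],[0.3,-0.0005,-0.0005,-0.0235,0,0,0],[0.3,-0.0005,-0.0005,-0.0235,0,0,0],[0.3,-0.0005,-0.0005,-0.0235,0,0,0]]'
python3 -m handwheel '[[0.6,0,0,0,0,0,0],[0.7,0,0,0,0,0,0],[0.8,0,0,0,0,0,0],[1,0,0,0,0,0,0],[1,0,0,0,0,0,0],[1,0,0,0,0,0,0]]' 60
```

```text
t: 3.4
tool_pos: [507.1, -329.1, 77.0]
eef_rot: [0.722, 0.692, -0.0, -0.001]
ft_force: [-0.4, -0.8, -0.1]
gripper_width: 60.0
finger_force: 0.0
t: 3.9
tool_pos: [508.0, -329.9, 78.4]
eef_rot: [0.722, 0.692, 0.0, 0.001]
ft_force: [0.1, -0.1, 5.3]
gripper_width: 34.4
finger_force: 60.7
```

```bash
python3 -m handwheel '[[1,0,0,0.003,0,0,0],[1,0,0,0.006,0,0,0],[1,0,0,0.012,0,0,0],[1,0,0,0.03,0,0,0],[1,0,0,0.06,0,0,0],[1,0,0,0.08,0,0,0],[1,0,0,0.08,0,0,0],[1,0,0,0.08,0,0,0]]' 80
python3 - <<'E'
from h import *
c=cam("scene");B=cv2.resize(c[0][250:400,260:460],(800,600),interpolation=cv2.INTER_CUBIC)
a=cam("top");A=cv2.resize(a[0][225:325,410:510],(400,400),interpolation=cv2.INTER_CUBIC)
im=np.zeros((600,800,3),np.uint8);im[:400,:400]=A;im[:400,400:]=cv2.resize(B,(400,300)) .__class__(0) if 0 else 0
im[:300,400:]=cv2.resize(B,(400,300));cv2.imwrite("pics/a2.png",im[:400,:,::-1])
E
```

```text
t: 4.57
tool_pos: [508.2, -329.8, 159.0]
eef_rot: [0.722, 0.692, 0.001, 0.001]
ft_force: [0.0, 0.2, -2.8]
gripper_width: 34.2
finger_force: 80.0
```

View pics/a2.png

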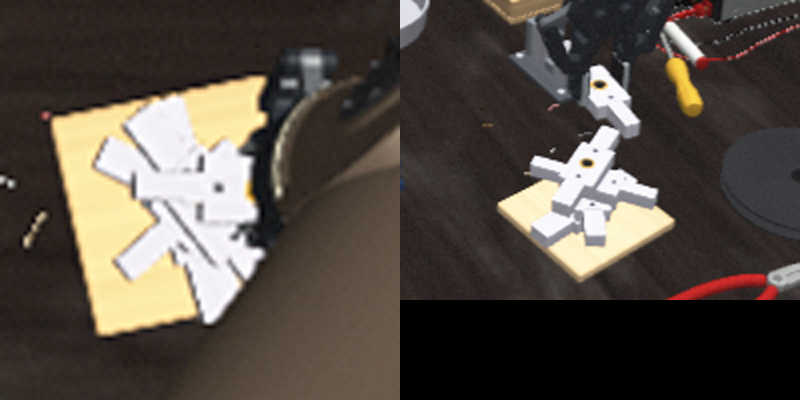

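```bash
python3 -m handwheel '[[1,0.006,0.03,0,0,0,-7],[1,0.012,0.06,-0.01,0,0,-14],[1,0.018,0.1,-0.02,0,0,-21],[1,0.024,0.14,-0.03,0,0,-28],[1,0.03,0.17,-0.04,0,0,-35],[1,0.036,0.2,-0.04,0,0,-42],[1,0.043,0.23,-0.04,0,0,-49],[1,0.043,0.238,-0.04,0,0,-56],[1,0.043,0.238,-0.04,0,0,-63],[1,0.043,0.238,-0.04,0,0,-63]]'
python3 -m handwheel '[[1,0,0,0,0,0,-7],[1,0,0,0,0,0,-14],[1,0,0,0,0,0,-18.4],[1,0,0,0,0,0,-18.4],[1,0,0,0,0,0,-18.4],[1,0,0,0,0,0,-18.4]]'
python3 - <<'E'
from h import *
s=r.observe();print(s["tool_pos"],s["eef_rot"],s["ft_force"])
q=s["eef_rot"];print("y axis",2*np.degrees(np.arctan2(q[1],q[0]))-90)
c=cam("scene");B=cv2.resize(c[0][220:320,280:400],(720,600),interpolation=cv2.INTER_CUBIC);cv2.imwrite("pics/a3.png",B[:,:,::-1])
E
```

```text
t: 5.5
tool_pos: [549.9, -89.9, 116.3]
eef_rot: [0.978, 0.211, -0.001, -0.0]
ft_force: [-0.2, -0.5, -0.9]
gripper_width: 34.0
finger_force: 80.0
t: 6.0
tool_pos: [550.3, -92.0, 117.5]
eef_rot: [0.998, 0.055, -0.0, 0.0]
ft_force: [-0.3, 0.0, -1.5]
gripper_width: 34.3
finger_force: 80.0
[550.25633627 -91.98100436 117.52377977] [ 9.98470329e-01  5.52891075e-02 -3.29001048e-04  9.53643880e-05] [-0.2777791   0.03479499 -1.526694  ]
y axis -83.66110225293392
```

View pics/a3.png

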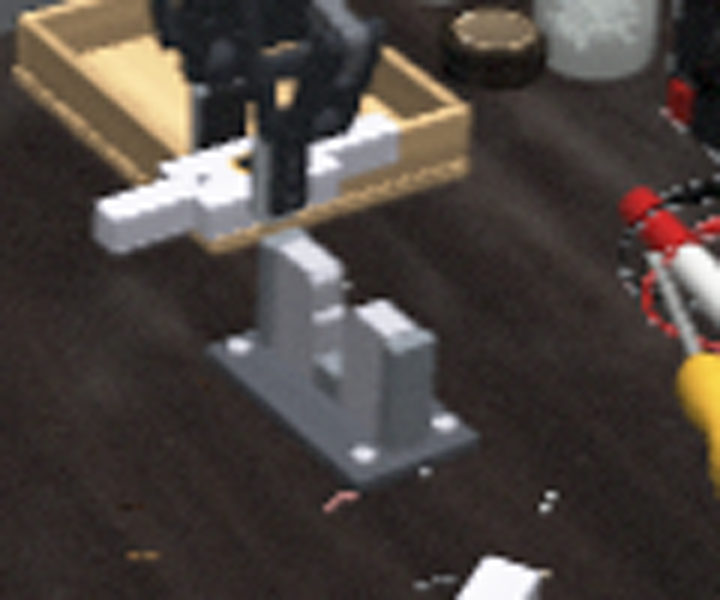

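```bash
python3 -m handwheel '[[1,0.0005,0.0008,-0.02,0,0,0],[1,0.0005,0.0008,-0.04,0,0,0],[1,0.0005,0.0008,-0.052,0,0,0],[1,0.0005,0.0008,-0.052,0,0,0],[1,0.0005,0.0008,-0.052,0,0,0]]'
python3 -m handwheel '[[1,0,0,-0.003,0,0,0],[1,0,0,-0.006,0,0,0],[1,0,0,-0.008,0,0,0]]'
python3 -m handwheel '[[1,0,0,-0.003,0,0,0],[1,0,0,-0.003,0,0,0]]'
```

```text
t: 6.47
tool_pos: [550.7, -91.0, 65.7]
eef_rot: [0.999, 0.054, -0.001, 0.0]
ft_force: [0.7, -0.5, -0.9]
gripper_width: 34.0
finger_force: 80.0
t: 6.72
tool_pos: [551.6, -90.8, 58.2]
eef_rot: [0.999, 0.054, 0.001, 0.0]
ft_force: [0.5, 0.8, -0.0]
gripper_width: 33.6
finger_force: 80.0
t: 6.88
tool_pos: [551.0, -90.6, 54.5]
eef_rot: [0.999, 0.054, -0.0, -0.0]
ft_force: [0.3, 1.2, -1.2]
gripper_width: 33.9
finger_force: 80.0
```

```bash
python3 -m handwheel '[[1,0,0,-0.004,0,0,0],[1,0,0,-0.008,0,0,0],[1,0,0,-0.011,0,0,0],[1,0,0,-0.011,0,0,0]]'
python3 -m handwheel '[[1,0,0,-0.002,0,0,0],[1,0,0,-0.003,0,0,0],[1,0,0,-0.004,0,0,0]]'
```

```text
t: 7.22
tool_pos: [550.7, -90.6, 43.1]
eef_rot: [0.999, 0.053, -0.001, -0.0]
ft_force: [-0.3, 0.5, -0.4]
gripper_width: 33.8
finger_force: 80.0
t: 7.47
tool_pos: [551.2, -90.8, 39.8]
eef_rot: [0.999, 0.053, 0.0, 0.0]
ft_force: [0.5, 0.0, -1.3]
gripper_width: 34.4
finger_force: 53.4
```

```bash
python3 -m handwheel '[[1,0,0,0,0,0,0],[1,0,0,0,0,0,0],[1,0,0,0,0,0,0],[1,0,0,0,0,0,0]]'
python3 - <<'E'
from h import *
c=cam("scene");B=cv2.resize(c[0][230:320,280:400],(800,600),interpolation=cv2.INTER_CUBIC);cv2.imwrite("pics/a4.png",B[:,:,::-1])
E
```

```text
t: 7.8
tool_pos: [551.2, -90.7, 39.9]
eef_rot: [0.999, 0.053, 0.0, 0.0]
ft_force: [-0.1, 0.1, -0.9]
gripper_width: 33.8
finger_force: 84.8
```

View pics/a4.png

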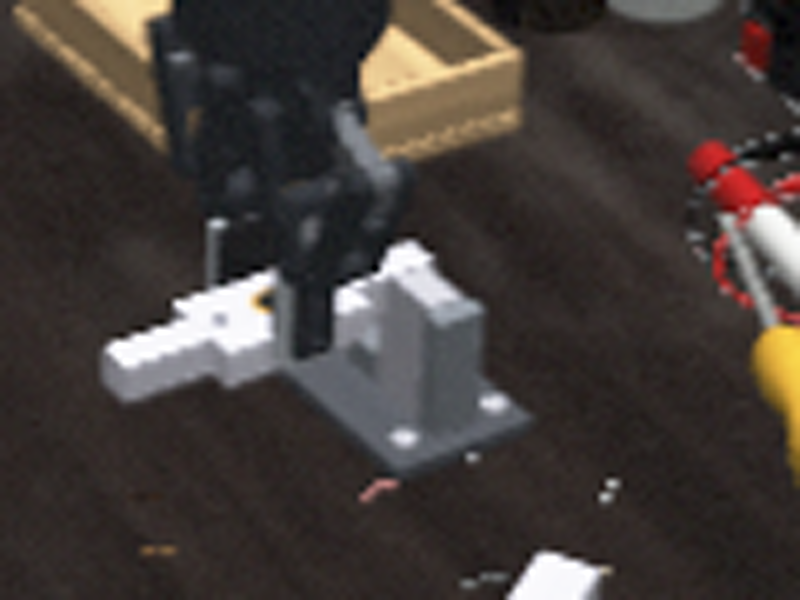

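```bash
python3 -m handwheel '[[1,0,0,-0.001,0,0,0],[1,0,0,-0.002,0,0,0],[1,0,0,-0.002,0,0,0]]'
python3 -m handwheel '[[1,0,0,-0.001,0,0,0],[1,0,0,-0.002,0,0,0],[1,0,0,-0.002,0,0,0]]'
```

```text
t: 8.1
tool_pos: [551.0, -90.7, 37.6]
eef_rot: [0.999, 0.053, -0.0, 0.0]
ft_force: [-0.2, -0.5, -0.5]
gripper_width: 33.6
finger_force: 84.8
t: 8.35
tool_pos: [551.0, -90.7, 35.6]
eef_rot: [0.999, 0.053, -0.0, -0.0]
ft_force: [-0.0, -0.1, -0.7]
gripper_width: 33.9
finger_force: 84.8
```

```bash
python3 -m handwheel '[[1,0,0,-0.004,0,0,0],[1,0,0,-0.008,0,0,0],[1,0,0,-0.010,0,0,0],[1,0,0,-0.010,0,0,0]]'
python3 -m handwheel '[[1,0,0,-0.001,0,0,0],[1,0,0,-0.002,0,0,0],[1,0,0,-0.002,0,0,0]]'
python3 -m handwheel '[[1,0,0,-0.001,0,0,0],[1,0,0,-0.002,0,0,0],[1,0,0,-0.002,0,0,0]]'
```

```text
t: 8.68
tool_pos: [550.7, -90.6, 25.2]
eef_rot: [0.999, 0.053, -0.0, -0.0]
ft_force: [-0.2, -1.3, -2.0]
gripper_width: 34.1
finger_force: 84.8
t: 8.93
tool_pos: [551.1, -90.7, 23.7]
eef_rot: [0.999, 0.053, -0.0, 0.0]
ft_force: [0.2, 0.2, -0.6]
gripper_width: 33.7
finger_force: 84.8
t: 9.18
tool_pos: [551.2, -90.8, 22.0]
eef_rot: [0.999, 0.053, 0.0, -0.0]
ft_force: [-1.9, 0.6, 4.1]
gripper_width: 33.9
finger_force: 85.7
```

```bash
python3 -m handwheel '[[1,0,0,-0.0005,0,0,0],[1,0,0,-0.0005,0,0,0],[1,0,0,-0.0005,0,0,0],[1,0,0,-0.0005,0,0,0],[1,0,0,-0.0005,0,0,0],[1,0,0,-0.0005,0,0,0]]'
python3 -m handwheel '[[1,0,0,0.02,0,0,0],[1,0,0,0.05,0,0,0],[1,0,0,0.085,0,0,0],[1,0,0,0.095,0,0,0],[1,-0.02,0.03,0.095,0,0,0],[1,-0.04,0.06,0.095,0,0,0],[1,-0.06,0.09,0.095,0,0,0],[1,-0.06,0.09,0.095,0,0,0]]'
cat >> h.py <<'E'
def pan(a):
    hsv=cv2.cvtColor(a[0],cv2.COLOR_RGB2HSV); g=cv2.cvtColor(a[0],cv2.COLOR_RGB2GRAY)
    m=cv2.inRange(g,110,255); m[:, :180]=0; m[:, 345:]=0; m[:255]=0; m[372:]=0
    return big(m,a,35)
def big(m,a,z):
    cs,_=cv2.findContours(cv2.morphologyEx(m,cv2.MORPH_OPEN,np.ones((3,3))),cv2.RETR_EXTERNAL,cv2.CHAIN_APPROX_NONE)
    c=max(cs,key=cv2.contourArea); pts=np.array([ray(a,*p[0],z)[:2] for p in c],np.float32)
    rc=cv2.minAreaRect(pts); ec=cv2.minEnclosingCircle(pts); return rc,ec
def good(a):
    hsv=cv2.cvtColor(a[0],cv2.COLOR_RGB2HSV); m=cv2.inRange(hsv,(12,60,100),(30,200,255)); m[:160]=0;m[260:]=0;m[:,:190]=0;m[:,330:]=0
    return big(m,a,35)
def rew(a):
    hsv=cv2.cvtColor(a[0],cv2.COLOR_RGB2HSV); m=cv2.inRange(hsv,(0,0,95),(179,40,235)); m[:190]=0;m[275:]=0;m[:,:122]=0;m[:,218:]=0
    return big(m,a,35)
E
python3 - <<'E'
from h import *
a=cam("top");save(a,"t5");print(pan(a));print(good(a));print(rew(a))
E
```

```text
t: 9.68
tool_pos: [551.1, -90.8, 21.8]
eef_rot: [0.999, 0.053, 0.0, -0.0]
ft_force: [-3.2, 0.0, 6.4]
gripper_width: 33.7
finger_force: 85.9
t: 10.35
tool_pos: [486.8, 6.4, 114.7]
eef_rot: [0.998, 0.057, -0.003, -0.002]
ft_force: [0.4, 0.6, -1.8]
gripper_width: 33.8
finger_force: 85.0
(((464.99114990234375, 153.18667602539062), (90.19019317626953, 185.6907958984375), 48.316322326660156), ((439.71270751953125, 124.79855346679688), 92.91828918457031))
(((663.9714965820312, 129.62582397460938), (136.9125213623047, 176.0368194580078), 5.059802055358887), ((663.2359008789062, 128.84751892089844), 108.8895492553711))
(((605.6200561523438, 338.80902099609375), (170.32089233398438, 136.64039611816406), 88.69316864013672), ((605.9146728515625, 339.3976745605469), 107.30081176757812))
```

View pics/t5.png

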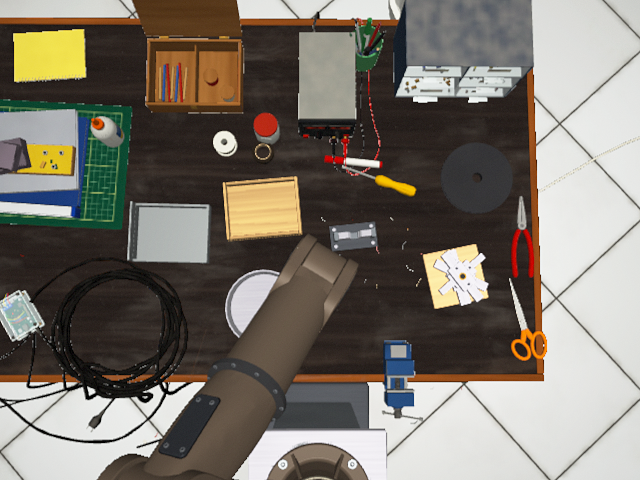

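```bash
python3 - <<'E'
from h import *
a=list(cam("top")); b=cam("scene")
cur=a[0]; 
def bore(c,z,box):
    p=orange(c,box); return p
cv2.imwrite("pics/p2.png",cv2.resize(np.hstack([cur[235:315,420:500],b[0][305:385,310:390]]),(800,400),interpolation=cv2.INTER_CUBIC)[:,:,::-1])
a[0]=cv2.imread("pics/top0.png")[:,:,::-1].copy(); print(pan(a))
s=r.observe(); print(s["tool_pos"])
E
```

```text
(((429.68798828125, 127.55035400390625), (156.74847412109375, 168.69581604003906), 29.482301712036133), ((432.24127197265625, 125.14429473876953), 88.05789947509766))
[ 4.91353227e+02 -2.81038943e-01  1.16369998e+02]
```

View pics/p2.png

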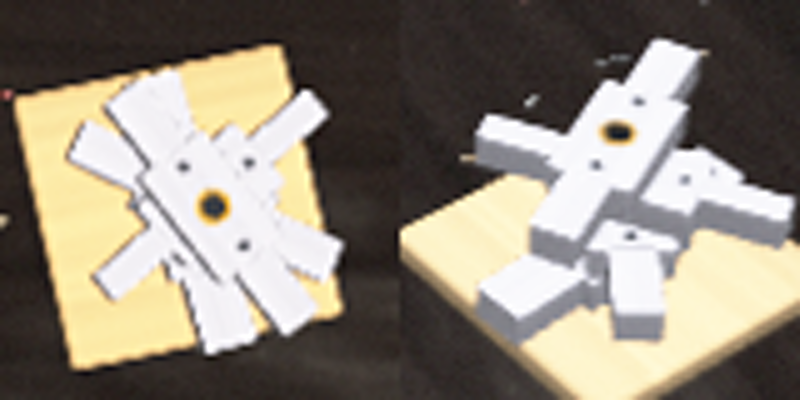

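```bash
python3 -m handwheel '[[1,-0.015,0.038,0,0,0,0],[1,-0.03,0.075,0,0,0,0],[1,-0.045,0.112,0,0,0,0],[1,-0.062,0.151,-0.01,0,0,0],[1,-0.062,0.151,-0.03,0,0,0],[1,-0.062,0.151,-0.06,0,0,0],[1,-0.062,0.151,-0.085,0,0,0],[1,-0.062,0.151,-0.095,0,0,0],[1,-0.062,0.151,-0.1,0,0,0],[1,-0.062,0.151,-0.1,0,0,0]]'
python3 -m handwheel '[[1,0,0,-0.003,0,0,0],[1,0,0,-0.006,0,0,0],[1,0,0,-0.006,0,0,0],[1,0,0,-0.006,0,0,0]]'
```

```text
t: 11.33
tool_pos: [429.8, 148.9, 15.7]
eef_rot: [0.999, 0.052, -0.0, 0.001]
ft_force: [-0.5, -0.1, -0.7]
gripper_width: 33.7
finger_force: 84.9
t: 11.67
tool_pos: [429.5, 150.4, 10.7]
eef_rot: [0.999, 0.053, 0.0, -0.0]
ft_force: [-0.2, 0.7, -1.4]
gripper_width: 33.8
finger_force: 84.9
```

```bash
python3 -m handwheel '[[1,0,0,-0.002,0,0,0],[1,0,0,-0.0035,0,0,0],[1,0,0,-0.004,0,0,0],[0.45,0,0,-0.004,0,0,0],[0.42,0,0,-0.004,0,0,0],[0.42,0,0,-0.004,0,0,0],[0.42,0,0,-0.004,0,0,0],[0.42,0,0,0.02,0,0,0],[0.42,0,0,0.06,0,0,0],[0.42,0,0,0.1,0,0,0]]'
python3 - <<'E'
from h import *
a=cam("top");b=cam("scene"); s=r.observe();print(s["tool_pos"],s["eef_rot"])
pa=orange(a,(457,271,469,282));pb=orange(b,(350,326,367,338))
X=tri(a,pa,b,pb);print(pa,pb,X,yawax(a,(420+183/5,235+166/5),(420+244/5,235+245/5),76), yawax(b,(310+(639-400)/5,305+101/5),(310+(596-400)/5,305+164/5),76))
cv2.imwrite("pics/p3.png",cv2.resize(b[0][210:290,180:300],(600,400),interpolation=cv2.INTER_CUBIC)[:,:,::-1])
E
```

```text
t: 12.5
tool_pos: [428.1, 149.2, 110.9]
eef_rot: [0.999, 0.053, -0.001, 0.001]
ft_force: [0.8, 1.6, 1.0]
gripper_width: 49.7
finger_force: 0.0
[431.9045587  150.76693279 114.43928782] [ 0.99856954  0.05336763  0.00305091 -0.00121246]
[462.19984448 275.93468118] [353.28914591 331.53736655] [ 503.60930289 -325.03726452   74.37181001] (np.float64(-143.08515146627886), np.float64(44.326768958594556)) (np.float64(-143.12602541288285), np.float64(43.851589872043434))
```

View pics/p3.png

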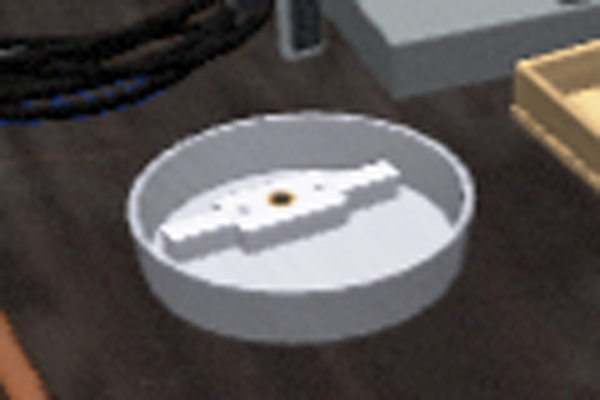

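```bash
python3 -m handwheel '[[0.3,0.006,-0.04,0.02,0,0,7],[0.3,0.012,-0.08,0.02,0,0,14],[0.3,0.018,-0.12,0.02,0,0,21],[0.3,0.024,-0.16,0.02,0,0,28],[0.3,0.03,-0.2,0.02,0,0,30.7],[0.3,0.036,-0.24,0.02,0,0,30.7],[0.3,0.042,-0.28,0.02,0,0,30.7],[0.3,0.048,-0.32,0.02,0,0,30.7],[0.3,0.054,-0.36,0.02,0,0,30.7],[0.3,0.06,-0.4,0.02,0,0,30.7]]'
python3 -m handwheel '[[0.3,0.006,-0.04,0,0,0,0],[0.3,0.0135,-0.075,0,0,0,0],[0.3,0.0135,-0.075,-0.02,0,0,0],[0.3,0.0135,-0.075,-0.035,0,0,0],[0.3,0.0135,-0.075,-0.035,0,0,0],[0.3,0.0135,-0.075,-0.035,0,0,0],[0.3,0.0135,-0.075,-0.035,0,0,0]]'
cat >> h.py <<'E'
def tool():
    s=r.observe();q=s["eef_rot"];print("tool",np.round(s["tool_pos"],1),"yaxis",round(2*np.degrees(np.arctan2(q[1],q[0]))-90,1),"f",np.round(s["ft_force"],1))
E
python3 -c "
from h import *
tool()"
```

```text
t: 13.43
tool_pos: [488.9, -251.5, 129.8]
eef_rot: [0.949, 0.316, -0.0, -0.0]
ft_force: [1.5, 0.7, -0.0]
gripper_width: 59.7
finger_force: 0.0
t: 14.02
tool_pos: [502.8, -324.5, 95.7]
eef_rot: [0.949, 0.316, 0.0, 0.0]
ft_force: [-1.0, 0.3, 0.5]
gripper_width: 59.8
finger_force: 0.0
tool [ 502.8 -324.5   95.7] yaxis -53.2 f [-1.   0.3  0.5]
```

```bash
python3 -m handwheel '[[0.3,0.0008,-0.0005,-0.015,0,0,0],[0.3,0.0008,-0.0005,-0.028,0,0,0],[0.3,0.0008,-0.0005,-0.0325,0,0,0],[0.3,0.0008,-0.0005,-0.0325,0,0,0],[0.3,0.0008,-0.0005,-0.0325,0,0,0]]'
python3 -m handwheel '[[0.55,0,0,0,0,0,0],[0.6,0,0,0,0,0,0],[0.7,0,0,0,0,0,0],[1,0,0,0,0,0,0],[1,0,0,0,0,0,0]]' 80
python3 -m handwheel '[[1,0,0,0.003,0,0,0],[1,0,0,0.006,0,0,0],[1,0,0,0.012,0,0,0],[1,0,0,0.03,0,0,0],[1,0,0,0.06,0,0,0],[1,0,0,0.08,0,0,0],[1,0,0,0.08,0,0,0],[1,0,0,0.08,0,0,0]]'
```

```text
t: 14.43
tool_pos: [503.4, -325.1, 63.0]
eef_rot: [0.949, 0.316, -0.0, -0.0]
ft_force: [0.2, -0.0, 0.8]
gripper_width: 59.6
finger_force: 0.0
t: 14.85
tool_pos: [503.7, -325.5, 63.9]
eef_rot: [0.949, 0.316, 0.001, 0.0]
ft_force: [-1.0, 1.6, 7.2]
gripper_width: 34.1
finger_force: 79.7
t: 15.52
tool_pos: [504.0, -325.6, 144.1]
eef_rot: [0.949, 0.316, 0.001, 0.001]
ft_force: [-0.6, 0.9, -1.7]
gripper_width: 33.7
finger_force: 79.9
```

```bash
python3 -m handwheel '[[1,0.006,0.03,0,0,0,-6],[1,0.014,0.07,-0.01,0,0,-12],[1,0.022,0.11,-0.02,0,0,-18],[1,0.03,0.15,-0.026,0,0,-24],[1,0.038,0.19,-0.026,0,0,-30.5],[1,0.044,0.22,-0.026,0,0,-30.5],[1,0.047,0.235,-0.026,0,0,-30.5],[1,0.047,0.235,-0.026,0,0,-30.5],[1,0.047,0.235,-0.036,0,0,-30.5],[1,0.047,0.235,-0.036,0,0,-30.5]]'
python3 -m handwheel '[[1,0,0,0,0,0,0],[1,0,0,0,0,0,0]]'
python3 - <<'E'
from h import *
tool()
a=cam("top");b=cam("scene")
pa=orange(a,(455,268,471,285));pb=orange(b,(346,328,368,350))
X=tri(a,pa,b,pb);print(pa,pb,X)
E
```

```text
t: 16.35
tool_pos: [549.1, -90.6, 104.9]
eef_rot: [0.998, 0.055, -0.001, 0.0]
ft_force: [-0.6, 0.3, -1.4]
gripper_width: 33.7
finger_force: 80.0
t: 16.52
tool_pos: [549.8, -91.8, 106.6]
eef_rot: [0.999, 0.054, -0.0, 0.0]
ft_force: [0.3, 0.2, -1.2]
gripper_width: 34.0
finger_force: 80.0
tool [549.8 -91.8 106.6] yaxis -83.8 f [ 0.3  0.2 -1.2]
[462.22920133 273.44009983] [356.76099585 337.07302905] [ 510.05302976 -328.73423619   60.62842763]
```

```bash
python3 -m handwheel '[[1,0.0013,0.001,-0.02,0,0,0],[1,0.0013,0.001,-0.035,0,0,0],[1,0.0013,0.001,-0.04,0,0,0],[1,0.0013,0.001,-0.043,0,0,0],[1,0.0013,0.001,-0.043,0,0,0]]'
python3 -m handwheel '[[1,0,0,-0.002,0,0,0],[1,0,0,-0.004,0,0,0],[1,0,0,-0.004,0,0,0]]'
python3 -m handwheel '[[1,0,0,-0.001,0,0,0],[1,0,0,-0.002,0,0,0],[1,0,0,-0.0025,0,0,0]]'
```

```text
t: 17.03
tool_pos: [551.6, -89.7, 63.8]
eef_rot: [0.998, 0.055, -0.0, 0.0]
ft_force: [0.4, -0.1, -1.5]
gripper_width: 33.7
finger_force: 80.0
t: 17.28
tool_pos: [551.9, -89.2, 60.0]
eef_rot: [0.998, 0.055, 0.0, 0.0]
ft_force: [-0.2, 1.2, -1.2]
gripper_width: 33.9
finger_force: 80.0
t: 17.53
tool_pos: [551.8, -89.2, 57.3]
eef_rot: [0.998, 0.055, 0.0, -0.0]
ft_force: [-0.1, -0.6, -2.0]
gripper_width: 33.8
finger_force: 80.0
```

```bash
python3 -m handwheel '[[1,-0.0005,-0.0014,0,0,0,0],[1,-0.0005,-0.0014,-0.002,0,0,0],[1,-0.0005,-0.0014,-0.002,0,0,0]]'
python3 -m handwheel '[[1,0,0,-0.003,0,0,0],[1,0,0,-0.006,0,0,0],[1,0,0,-0.01,0,0,0],[1,0,0,-0.01,0,0,0]]'
python3 -m handwheel '[[1,0,0,-0.001,0,0,0],[1,0,0,-0.002,0,0,0],[1,0,0,-0.003,0,0,0],[1,0,0,-0.003,0,0,0]]'
```

```text
t: 17.78
tool_pos: [551.1, -90.7, 55.1]
eef_rot: [0.998, 0.055, -0.0, 0.0]
ft_force: [0.2, 0.1, 0.7]
gripper_width: 33.9
finger_force: 80.0
t: 18.12
tool_pos: [550.8, -90.4, 44.5]
eef_rot: [0.998, 0.055, -0.001, -0.0]
ft_force: [-0.1, 0.4, -0.9]
gripper_width: 33.5
finger_force: 80.0
t: 18.45
tool_pos: [551.2, -90.6, 42.2]
eef_rot: [0.998, 0.055, -0.0, -0.0]
ft_force: [-0.7, 0.9, -1.7]
gripper_width: 33.7
finger_force: 80.0
```

```bash
python3 -m handwheel '[[1,0,0,-0.001,0,0,0],[1,0,0,-0.0015,0,0,0],[1,0,0,-0.0015,0,0,0]]'
python3 -m handwheel '[[1,0,0,-0.001,0,0,0],[1,0,0,-0.0015,0,0,0],[1,0,0,-0.0015,0,0,0]]'
```

```text
t: 18.7
tool_pos: [551.3, -90.7, 41.1]
eef_rot: [0.998, 0.055, 0.0, -0.0]
ft_force: [-1.7, 0.4, 5.4]
gripper_width: 33.6
finger_force: 80.7
t: 18.95
tool_pos: [551.3, -90.8, 40.0]
eef_rot: [0.998, 0.055, 0.0, -0.0]
ft_force: [-4.4, 0.4, 11.8]
gripper_width: 33.6
finger_force: 81.5
```

```bash
python3 -m handwheel '[[1,0,0,0,0,0,0],[1,0,0,0,0,0,0],[1,0,0,0,0,0,0],[1,0,0,0.003,0,0,0],[1,0,0,0.03,0,0,0],[1,0,0,0.06,0,0,0],[1,0,0,0.085,0,0,0],[1,0,0,0.095,0,0,0],[1,0,0,0.095,0,0,0]]'
python3 -c "
from h import *
tool();a=cam('top');print(good(a),rew(a)[0])"
```

```text
t: 19.7
tool_pos: [552.6, -91.0, 136.3]
eef_rot: [0.998, 0.055, 0.002, 0.0]
ft_force: [0.5, -0.0, -2.0]
gripper_width: 34.0
finger_force: 80.3
tool [552.6 -91.  136.3] yaxis -83.7 f [ 0.5 -0.  -2. ]
(((663.981201171875, 129.59255981445312), (136.9029998779297, 176.11524963378906), 5.070174217224121), ((663.2359008789062, 128.84751892089844), 108.8895492553711)) ((605.6200561523438, 338.80902099609375), (170.32089233398438, 136.64039611816406), 88.69316864013672)
```

```bash
python3 -m handwheel '[[1,0.01,0.02,0,0,0,7],[1,0.025,0.045,0,0,0,14],[1,0.04,0.07,0,0,0,21],[1,0.055,0.095,0,0,0,28],[1,0.07,0.12,0,0,0,35],[1,0.085,0.145,0,0,0,42],[1,0.1,0.17,0,0,0,49],[1,0.115,0.195,0,0,0,56],[1,0.125,0.21,0,0,0,63],[1,0.134,0.2225,0,0,0,69]]'
python3 -m handwheel '[[1,0,0,0,0,0,7],[1,0,0,-0.02,0,0,14],[1,0,0,-0.04,0,0,20],[1,0,0,-0.06,0,0,20],[1,0,0,-0.075,0,0,20],[1,0,0,-0.075,0,0,20],[1,0,0,-0.075,0,0,20]]'
python3 -c "
from h import *
tool()"
```

```text
t: 20.58
tool_pos: [684.6, 134.8, 131.4]
eef_rot: [0.789, 0.614, -0.001, -0.001]
ft_force: [-0.3, -0.1, -1.4]
gripper_width: 33.7
finger_force: 80.1
t: 21.17
tool_pos: [683.6, 131.8, 56.9]
eef_rot: [0.674, 0.739, -0.002, -0.001]
ft_force: [0.7, -0.5, -0.1]
gripper_width: 33.5
finger_force: 80.2
tool [683.6 131.8  56.9] yaxis 5.3 f [ 0.7 -0.5 -0.1]
```

```bash
python3 -m handwheel '[[1,0.002,-0.0005,-0.015,0,0,0],[1,0.002,-0.0005,-0.03,0,0,0],[1,0.002,-0.0005,-0.04,0,0,0],[1,0.002,-0.0005,-0.042,0,0,0],[1,0.002,-0.0005,-0.043,0,0,0],[1,0.002,-0.0005,-0.044,0,0,0],[1,0.002,-0.0005,-0.044,0,0,0]]'
```

```text
t: 21.75
tool_pos: [687.6, 131.4, 15.7]
eef_rot: [0.673, 0.739, 0.0, 0.0]
ft_force: [0.4, -0.3, -1.1]
gripper_width: 34.1
finger_force: 80.3
```

```bash
python3 -m handwheel '[[1,-0.002,0,-0.002,0,0,0],[1,-0.002,0,-0.004,0,0,0],[1,-0.002,0,-0.0045,0,0,0],[0.5,-0.002,0,-0.0045,0,0,0],[0.49,-0.002,0,-0.0045,0,0,0],[0.49,-0.002,0,-0.0045,0,0,0]]'
python3 -m handwheel '[[0.49,0,0,0,0,0,0],[0.49,0,0,0.02,0,0,0],[0.49,0,0,0.05,0,0,0],[0.45,0,0,0.09,0,0,0],[0.42,0,0,0.12,0,0,0],[0.3,-0.02,-0.03,0.12,0,0,0]]'
cat >> h.py <<'E'
def link(z,boxa,boxb,r0=30):
    a=cam("top");b=cam("scene");pa=orange(a,boxa);pb=orange(b,boxb);X=tri(a,pa,b,pb);print("bore",pa.round(1),pb.round(1),X.round(1),(ray(a,*pa,z)/2+ray(b,*pb,z)/2).round(1))
    for c,p in((a,pa),(b,pb)):
        g=cv2.cvtColor(c[0],cv2.COLOR_RGB2GRAY); h=cv2.morphologyEx(g,cv2.MORPH_BLACKHAT,np.ones((5,5),np.uint8)).astype(float)
        o=ray(c,*p,z)[:2]; D=[]
        x0,y0=p.round().astype(int)
        for v in range(y0-13,y0+14):
            for u in range(x0-13,x0+14):
                w=h[v-1:v+2,u-1:u+2]
                if h[v,u]==w.max() and h[v,u]>25:
                    k=w/w.sum(); Y,X_=np.mgrid[v-1:v+2,u-1:u+2]; q=ray(c,(k*X_).sum(),(k*Y).sum(),z)[:2]-o
                    if 19<np.hypot(*q)<25: D.append((q,h[v,u]))
        for i in range(len(D)):
            for j in range(i):
                if np.hypot(*(D[i][0]+D[j][0]))<4:
                    d=D[i][0]-D[j][0]; print("pair yaw %.1f len %.1f dark %d %d asym %.1f"%(np.degrees(np.arctan2(d[1],d[0]))%180,np.hypot(*d),D[i][1],D[j][1],np.hypot(*(D[i][0]+D[j][0]))))
E
python3 -c "
from h import *
tool();link(60,(455,268,471,285),(346,328,368,350))
b=cam('scene');a=cam('top');im=np.zeros((400,800,3),np.uint8);im[:,:400]=cv2.resize(a[0][235:315,420:500],(400,400),interpolation=cv2.INTER_CUBIC);im[:,400:]=cv2.resize(b[0][200:260,275:365],(400,400))[:, :];cv2.imwrite('pics/p4.png',im[:,:,::-1])"
```

```text
t: 22.25
tool_pos: [685.5, 131.4, 11.1]
eef_rot: [0.674, 0.739, 0.0, 0.0]
ft_force: [0.1, 0.2, 0.7]
gripper_width: 43.2
finger_force: 0.0
t: 22.75
tool_pos: [671.5, 108.7, 137.4]
eef_rot: [0.67, 0.742, 0.006, 0.003]
ft_force: [1.4, 0.8, 0.4]
gripper_width: 58.9
finger_force: 0.0
tool [671.5 108.7 137.4] yaxis 5.8 f [1.4 0.8 0.4]
bore [462.2 273.4] [356.8 337.1] [ 510.1 -328.7   60.6] [ 510.3 -328.5   60. ]
pair yaw 130.9 len 44.2 dark 171 148 asym 0.8
pair yaw 22.3 len 39.2 dark 27 65 asym 3.6
```

View pics/p4.png

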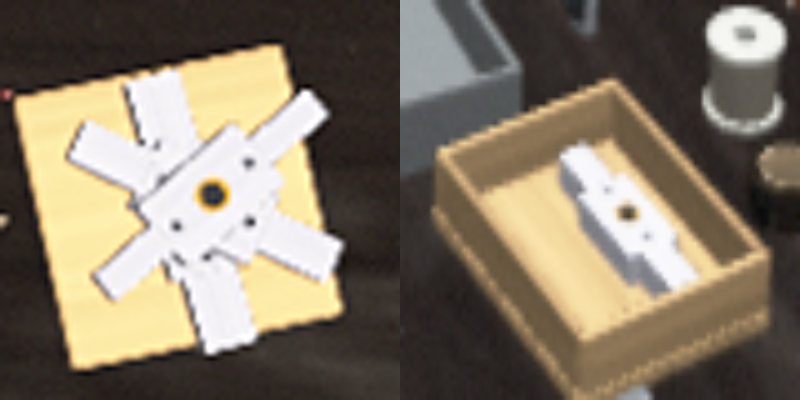

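```bash
python3 -m handwheel '[[0.3,-0.014,-0.038,0,0,0,7],[0.3,-0.028,-0.076,0,0,0,14],[0.3,-0.042,-0.114,0,0,0,21],[0.3,-0.056,-0.152,0,0,0,28],[0.3,-0.07,-0.19,0,0,0,35.7],[0.3,-0.084,-0.228,0,0,0,35.7],[0.3,-0.098,-0.266,0,0,0,35.7],[0.3,-0.112,-0.304,0,0,0,35.7],[0.3,-0.126,-0.342,0,0,0,35.7],[0.3,-0.14,-0.38,0,0,0,35.7]]'
python3 -m handwheel '[[0.3,-0.015,-0.04,0,0,0,0],[0.3,-0.015,-0.05,-0.02,0,0,0],[0.3,-0.015,-0.05,-0.036,0,0,0],[0.3,-0.015,-0.05,-0.036,0,0,0],[0.3,-0.015,-0.05,-0.036,0,0,0],[0.3,-0.015,-0.05,-0.036,0,0,0]]'
python3 -c "
from h import *
tool()"
```

```text
t: 23.78
tool_pos: [525.1, -279.6, 130.5]
eef_rot: [0.414, 0.91, 0.0, -0.0]
ft_force: [0.6, -1.1, 0.5]
gripper_width: 59.6
finger_force: 0.0
t: 24.28
tool_pos: [511.3, -327.7, 95.1]
eef_rot: [0.414, 0.91, 0.0, 0.0]
ft_force: [0.6, -0.0, 0.4]
gripper_width: 59.9
finger_force: 0.0
tool [ 511.3 -327.7   95.1] yaxis 41.1 f [ 0.6 -0.   0.4]
```

```bash
python3 -m handwheel '[[0.3,-0.001,-0.0008,-0.02,0,0,0],[0.3,-0.001,-0.0008,-0.04,0,0,0],[0.3,-0.001,-0.0008,-0.0465,0,0,0],[0.3,-0.001,-0.0008,-0.0465,0,0,0],[0.3,-0.001,-0.0008,-0.0465,0,0,0]]'
python3 -m handwheel '[[0.55,0,0,0,0,0,0],[0.6,0,0,0,0,0,0],[0.7,0,0,0,0,0,0],[1,0,0,0,0,0,0],[1,0,0,0,0,0,0]]' 80
python3 -m handwheel '[[1,0,0,0.003,0,0,0],[1,0,0,0.006,0,0,0],[1,0,0,0.012,0,0,0],[1,0,0,0.03,0,0,0],[1,0,0,0.06,0,0,0],[1,0,0,0.08,0,0,0],[1,0,0,0.08,0,0,0],[1,0,0,0.08,0,0,0]]'
```

```text
t: 24.7
tool_pos: [509.9, -329.1, 49.1]
eef_rot: [0.414, 0.91, 0.0, 0.0]
ft_force: [-0.2, 0.6, 1.1]
gripper_width: 59.9
finger_force: 0.0
t: 25.12
tool_pos: [510.2, -329.9, 50.0]
eef_rot: [0.415, 0.91, 0.0, 0.001]
ft_force: [-0.6, 2.0, 7.3]
gripper_width: 33.6
finger_force: 79.6
t: 25.78
tool_pos: [509.9, -329.9, 129.8]
eef_rot: [0.415, 0.91, 0.0, 0.001]
ft_force: [0.0, 0.1, -1.7]
gripper_width: 33.8
finger_force: 80.0
```

```bash
python3 -m handwheel '[[1,0.006,0.03,0,0,0,7],[1,0.012,0.065,0,0,0,14],[1,0.018,0.1,0,0,0,21],[1,0.024,0.135,0,0,0,28],[1,0.03,0.17,0,0,0,35],[1,0.036,0.205,-0.01,0,0,42],[1,0.041,0.239,-0.02,0,0,49],[1,0.041,0.239,-0.02,0,0,55.2],[1,0.041,0.239,-0.02,0,0,55.2],[1,0.041,0.239,-0.02,0,0,55.2]]'
python3 -m handwheel '[[1,0,0,0,0,0,0],[1,0,0,0,0,0,0],[1,0,0,0,0,0,0]]'
python3 -c "
from h import *
tool();link(44,(455,268,471,285),(346,328,368,360))"
```

```text
t: 26.62
tool_pos: [549.4, -90.5, 107.4]
eef_rot: [-0.053, 0.999, 0.0, -0.001]
ft_force: [0.4, -0.3, -1.9]
gripper_width: 33.4
finger_force: 80.0
t: 26.87
tool_pos: [550.1, -91.6, 108.4]
eef_rot: [-0.053, 0.999, -0.0, 0.0]
ft_force: [0.0, -0.4, -1.5]
gripper_width: 33.2
finger_force: 80.0
tool [550.1 -91.6 108.4] yaxis 96.0 f [ 0.  -0.4 -1.5]
bore [462.5 273.6] [357.4 342.4] [ 510.2 -332.1   49.3] [ 512. -330.   44.]
```

```bash
python3 -m handwheel '[[1,0.001,0.0003,-0.02,0,0,0],[1,0.001,0.0003,-0.035,0,0,0],[1,0.001,0.0003,-0.04,0,0,0],[1,0.001,0.0003,-0.043,0,0,0],[1,0.001,0.0003,-0.043,0,0,0],[1,0.001,0.0003,-0.043,0,0,0]]'
python3 -c "
from h import *
tool()"
```

```text
t: 27.47
tool_pos: [551.6, -90.3, 65.9]
eef_rot: [-0.054, 0.999, -0.0, 0.0]
ft_force: [-0.8, 0.1, -0.6]
gripper_width: 33.4
finger_force: 80.0
tool [551.6 -90.3  65.9] yaxis 96.2 f [-0.8  0.1 -0.6]
```

```bash
python3 -m handwheel '[[1,0,-0.0004,-0.002,0,0,0],[1,0,-0.0004,-0.003,0,0,0],[1,0,-0.0004,-0.003,0,0,0]]'
python3 -m handwheel '[[1,0,0,-0.001,0,0,0],[1,0,0,-0.002,0,0,0],[1,0,0,-0.003,0,0,0],[1,0,0,-0.003,0,0,0]]'
```

```text
t: 27.72
tool_pos: [551.4, -90.6, 62.6]
eef_rot: [-0.054, 0.999, -0.0, 0.0]
ft_force: [-0.1, 0.1, -0.7]
gripper_width: 33.7
finger_force: 80.0
t: 28.05
tool_pos: [551.1, -90.5, 59.1]
eef_rot: [-0.054, 0.999, 0.0, -0.0]
ft_force: [-0.2, -0.5, -1.4]
gripper_width: 33.5
finger_force: 80.0
```

```bash
python3 -m handwheel '[[1,0,0,-0.002,0,0,0],[1,0,0,-0.003,0,0,0],[1,0,0,-0.003,0,0,0]]'
python3 -m handwheel '[[1,0,0,-0.003,0,0,0],[1,0,0,-0.006,0,0,0],[1,0,0,-0.009,0,0,0],[1,0,0,-0.009,0,0,0]]'
python3 -m handwheel '[[1,0,0,-0.001,0,0,0],[1,0,0,-0.002,0,0,0],[1,0,0,-0.003,0,0,0],[1,0,0,-0.003,0,0,0]]'
```

```text
t: 28.3
tool_pos: [551.0, -90.5, 56.0]
eef_rot: [-0.054, 0.999, 0.0, -0.0]
ft_force: [-0.2, -0.0, -1.0]
gripper_width: 33.3
finger_force: 80.0
t: 28.63
tool_pos: [550.7, -90.4, 46.6]
eef_rot: [-0.054, 0.999, 0.0, -0.001]
ft_force: [-0.0, -0.8, -1.5]
gripper_width: 33.5
finger_force: 80.0
t: 28.97
tool_pos: [551.1, -90.5, 44.2]
eef_rot: [-0.054, 0.999, 0.0, -0.0]
ft_force: [-0.1, 0.4, -0.2]
gripper_width: 33.5
finger_force: 80.0
```

```bash
python3 -m handwheel '[[1,0,0,-0.001,0,0,0],[1,0,0,-0.0015,0,0,0],[1,0,0,-0.0015,0,0,0]]'
python3 -m handwheel '[[1,0,0,-0.001,0,0,0],[1,0,0,-0.0015,0,0,0],[1,0,0,-0.0015,0,0,0]]'
```

```text
t: 29.22
tool_pos: [551.2, -90.5, 42.8]
eef_rot: [-0.054, 0.999, 0.0, -0.0]
ft_force: [-0.9, 0.5, -1.5]
gripper_width: 33.6
finger_force: 80.0
t: 29.47
tool_pos: [551.1, -90.5, 41.2]
eef_rot: [-0.054, 0.999, 0.0, -0.0]
ft_force: [0.5, 0.4, -1.9]
gripper_width: 33.5
finger_force: 80.0
```

```bash
python3 -m handwheel '[[1,0,0,-0.001,0,0,0],[1,0,0,-0.002,0,0,0],[1,0,0,-0.003,0,0,0],[1,0,0,-0.003,0,0,0]]'
python3 -m handwheel '[[1,0,0,-0.003,0,0,0],[1,0,0,-0.006,0,0,0],[1,0,0,-0.009,0,0,0],[1,0,0,-0.01,0,0,0],[1,0,0,-0.01,0,0,0]]'
python3 -m handwheel '[[1,0,0,-0.001,0,0,0],[1,0,0,-0.002,0,0,0],[1,0,0,-0.003,0,0,0],[1,0,0,-0.003,0,0,0]]'
```

```text
t: 29.8
tool_pos: [551.1, -90.5, 38.1]
eef_rot: [-0.054, 0.999, 0.0, -0.0]
ft_force: [0.4, 1.0, -1.4]
gripper_width: 33.7
finger_force: 80.0
t: 30.22
tool_pos: [550.9, -90.5, 27.8]
eef_rot: [-0.054, 0.999, 0.0, -0.0]
ft_force: [0.3, -0.3, -1.2]
gripper_width: 33.8
finger_force: 80.0
t: 30.55
tool_pos: [551.2, -90.5, 25.5]
eef_rot: [-0.054, 0.999, 0.0, 0.0]
ft_force: [-2.1, 0.8, 4.1]
gripper_width: 33.6
finger_force: 80.6
```

```bash
python3 -m handwheel '[[1,0,0,-0.0005,0,0,0],[1,0,0,-0.0005,0,0,0],[1,0,0,-0.0005,0,0,0],[1,0,0,0.002,0,0,0],[1,0,0,0.03,0,0,0],[1,0,0,0.06,0,0,0],[1,0,0,0.09,0,0,0],[1,0,0,0.1,0,0,0],[1,0,0,0.1,0,0,0]]'
python3 -c "
from h import *
tool();a=cam('top');b=cam('scene');print('pan',pan(a),good(a)[0],rew(a)[0])
pa=orange(a,(240,285,290,320));pb=orange(b,(215,235,262,262));print(pa,pb,tri(a,pa,b,pb))"
```

```text
t: 31.3
tool_pos: [553.2, -90.7, 128.1]
eef_rot: [-0.054, 0.999, -0.0, 0.003]
ft_force: [-0.7, -0.7, -1.9]
gripper_width: 33.1
finger_force: 80.2
tool [553.2 -90.7 128.1] yaxis 96.2 f [-0.7 -0.7 -1.9]
pan (((430.46002197265625, 126.83793640136719), (156.61721801757812, 170.9482421875), 25.436363220214844), ((432.3544616699219, 125.21772003173828), 88.14653015136719)) ((663.981201171875, 129.59255981445312), (136.9029998779297, 176.11524963378906), 5.070174217224121) ((605.6200561523438, 338.80902099609375), (170.32089233398438, 136.64039611816406), 88.69316864013672)
[252.1283542  308.23076923] [235.83950617 249.38271605] [430.76903388 151.41800901  18.67800965]
```

```bash
python3 -m handwheel '[[1,-0.018,0.03,0,0,0,0],[1,-0.038,0.06,0,0,0,0],[1,-0.058,0.09,0,0,0,0],[1,-0.078,0.12,0,0,0,0],[1,-0.095,0.15,0,0,0,0],[1,-0.11,0.175,-0.01,0,0,0],[1,-0.117,0.1875,-0.03,0,0,0],[1,-0.117,0.1875,-0.055,0,0,0],[1,-0.117,0.1875,-0.07,0,0,0],[1,-0.117,0.1875,-0.07,0,0,0]]'
python3 -m handwheel '[[1,0,0,0,0,0,0],[1,0,0,0,0,0,0],[1,0,0,0,0,0,0]]'
python3 -c "
from h import *
tool()"
```

```text
t: 32.23
tool_pos: [430.9, 96.4, 51.5]
eef_rot: [-0.055, 0.998, -0.001, -0.004]
ft_force: [-0.6, -0.1, -1.0]
gripper_width: 33.8
finger_force: 80.1
t: 32.48
tool_pos: [434.8, 96.8, 55.8]
eef_rot: [-0.054, 0.999, 0.0, 0.0]
ft_force: [0.1, 1.0, -0.6]
gripper_width: 33.4
finger_force: 80.1
tool [434.8  96.8  55.8] yaxis 96.2 f [ 0.1  1.  -0.6]
```

```bash
python3 -m handwheel '[[1,0,0,-0.015,0,0,0],[1,0,0,-0.03,0,0,0],[1,0,0,-0.038,0,0,0],[1,0,0,-0.041,0,0,0],[1,0,0,-0.043,0,0,0],[1,0,0,-0.044,0,0,0],[1,0,0,-0.044,0,0,0]]'
python3 -m handwheel '[[0.56,0,0,0,0,0,0],[0.56,0,0,0,0,0,0],[0.55,0,0,0,0,0,0],[0.55,0,0,0,0,0,0]]'
python3 -m handwheel '[[0.55,0,0,0.005,0,0,0],[0.55,0,0,0.02,0,0,0],[0.55,0,0,0.05,0,0,0],[0.45,0,0,0.09,0,0,0],[0.3,0,-0.01,0.11,0,0,0],[0.3,0.01,-0.05,0.11,0,0,0],[0.3,0.02,-0.09,0.11,0,0,0],[0.3,0.02,-0.09,0.11,0,0,0]]'
python3 -c "
from h import *
tool();a=cam('top');b=cam('scene');print('pan',pan(a))
cv2.imwrite('pics/p5.png',cv2.resize(np.hstack([a[0][235:315,420:500],b[0][305:385,310:390]]),(800,400),interpolation=cv2.INTER_CUBIC)[:,:,::-1])
link(44,(455,268,471,285),(346,336,368,360))
hb=cv2.cvtColor(b[0],cv2.COLOR_RGB2HSV)[225:270,200:280];m=cv2.inRange(hb,(8,110,80),(28,255,255));n,l,s,c=cv2.connectedComponentsWithStats(m);print([(ray(b,*(c[i]+[200,225]),20).round(0),s[i,4]) for i in range(1,n)])"
```

```text
t: 33.07
tool_pos: [434.5, 97.0, 11.7]
eef_rot: [-0.054, 0.999, 0.0, 0.0]
ft_force: [-0.2, -1.2, -1.0]
gripper_width: 33.3
finger_force: 80.2
t: 33.4
tool_pos: [434.5, 97.1, 11.6]
eef_rot: [-0.054, 0.999, 0.0, 0.0]
ft_force: [0.1, 0.4, 0.8]
gripper_width: 38.5
finger_force: 0.0
t: 34.07
tool_pos: [455.9, -0.7, 122.7]
eef_rot: [-0.05, 0.999, -0.001, 0.002]
ft_force: [0.4, 0.5, -0.4]
gripper_width: 59.9
finger_force: 0.0
tool [455.9  -0.7 122.7] yaxis 95.7 f [ 0.4  0.5 -0.4]
pan (((426.33355712890625, 131.35446166992188), (160.19041442871094, 159.24609375), 25.436363220214844), ((431.1429138183594, 127.84243774414062), 86.76436614990234))
bore [462.5 273.6] [357.8 346.7] [ 510.5 -334.4   39.8] [ 509.1 -335.9   44. ]
[(array([425., 148.,  20.]), np.int32(1)), (array([434., 147.,  20.]), np.int32(2)), (array([429.,  94.,  20.]), np.int32(1)), (array([434.,  91.,  20.]), np.int32(2))]
```

View pics/p5.png

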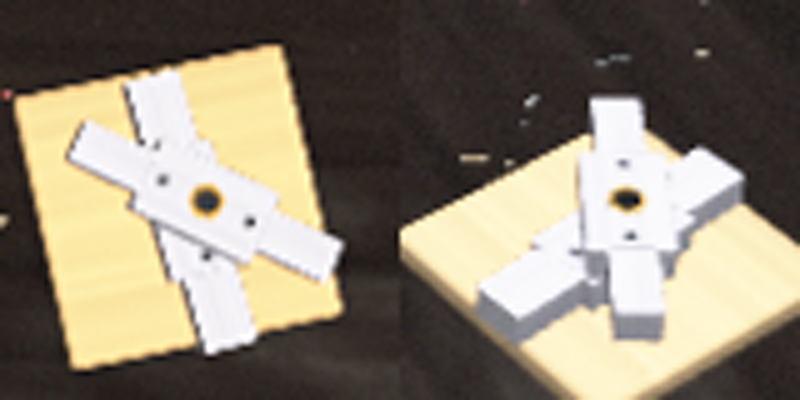

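```bash
python3 -c "
from h import *
link(44,(456,270,467,281),(350,340,361,350))
a=cam('top');b=cam('scene');print(tri(a,(460.8,274.8),b,(355,344.4)), ray(a,460.8,274.8,44),ray(b,355,344.4,44))
P=lambda u,v,x,y:((u+.5)/5-.5+x,(v+.5)/5-.5+y)
print(yawax(a,P(162,180,420,235),P(249,221,420,235),44),yawax(b,P(223,163,310,305),P(230,236,310,305),44))
p=ray(a,*P(75,140,420,235),44);q=ray(a,*P(333,260,420,235),44);print(p,q);tool()"
```

```text
bore [460.9 275. ] [354.9 344.6] [ 506.9 -329.7   42.9] [ 506.6 -330.1   44. ]
pair yaw 64.6 len 44.2 dark 182 134 asym 0.8
pair yaw 63.9 len 43.7 dark 140 114 asym 1.7
[ 507.26949442 -329.4159085    43.1830082 ] [ 506.9035528  -329.04195172   44.        ] [ 507.11124423 -330.32684548   44.        ]
(np.float64(-115.41087304471668), np.float64(43.88048942712542)) (np.float64(-116.70654846859742), np.float64(44.20657519298374))
[ 534.95907299 -269.26597671   44.        ] [ 479.84688547 -386.82539738   44.        ]
tool [454.    8.1 121.2] yaxis 96.3 f [ 0.4  0.1 -0.3]
```

```bash
python3 -m handwheel '[[0.3,0.005,-0.03,0,0,0,-7],[0.3,0.01,-0.06,0,0,0,-14],[0.3,0.015,-0.09,0,0,0,-21],[0.3,0.02,-0.12,0,0,0,-28],[0.3,0.025,-0.15,0,0,0,-35],[0.3,0.03,-0.18,0,0,0,-42],[0.3,0.035,-0.21,0,0,0,-49],[0.3,0.04,-0.25,0,0,0,-56],[0.3,0.045,-0.29,0,0,0,-63],[0.3,0.0526,-0.338,0,0,0,-70]]'
python3 -m handwheel '[[0.3,0,0,0,0,0,-7],[0.3,0,0,0,0,0,-14],[0.3,0,0,0,0,0,-21],[0.3,0,0,0,0,0,-28],[0.3,0,0,0,0,0,-35],[0.3,0,0,-0.01,0,0,-42],[0.3,0,0,-0.025,0,0,-49],[0.3,0,0,-0.04,0,0,-52],[0.3,0,0,-0.04,0,0,-52],[0.3,0,0,-0.04,0,0,-52]]'
python3 -m handwheel '[[0.3,0,0,0,0,0,0],[0.3,0,0,0,0,0,0]]'
python3 -c "
from h import *
tool()"
```

```text
t: 35.3
tool_pos: [506.1, -324.6, 121.2]
eef_rot: [0.53, 0.848, 0.0, -0.0]
ft_force: [1.2, 0.8, 0.0]
gripper_width: 59.7
finger_force: 0.0
t: 36.13
tool_pos: [505.6, -323.1, 80.7]
eef_rot: [0.846, 0.533, -0.001, -0.001]
ft_force: [-0.2, -0.3, 1.0]
gripper_width: 59.7
finger_force: 0.0
t: 36.3
tool_pos: [506.3, -324.4, 82.3]
eef_rot: [0.847, 0.532, 0.0, 0.001]
ft_force: [-0.0, 0.6, 0.2]
gripper_width: 59.9
finger_force: 0.0
tool [ 506.3 -324.4   82.3] yaxis -25.7 f [-0.   0.6  0.2]
```

```bash
python3 -m handwheel '[[0.3,0.0005,-0.0045,-0.02,0,0,0],[0.3,0.0005,-0.005,-0.04,0,0,0],[0.3,0.0005,-0.005,-0.04,0,0,0],[0.3,0.0005,-0.005,-0.04,0,0,0]]'
python3 -c "
from h import *
tool()"
```

```text
t: 36.63
tool_pos: [505.9, -329.1, 41.5]
eef_rot: [0.847, 0.532, -0.0, -0.0]
ft_force: [0.1, 0.4, 0.2]
gripper_width: 60.0
finger_force: 0.0
tool [ 505.9 -329.1   41.5] yaxis -25.8 f [0.1 0.4 0.2]
```

```bash
python3 -m handwheel '[[0.3,0.0008,-0.0005,-0.006,0,0,0],[0.3,0.0008,-0.0005,-0.009,0,0,0],[0.3,0.0008,-0.0005,-0.009,0,0,0]]'
python3 -m handwheel '[[0.55,0,0,0,0,0,0],[0.6,0,0,0,0,0,0],[0.7,0,0,0,0,0,0],[1,0,0,0,0,0,0],[1,0,0,0,0,0,0]]' 80
python3 -m handwheel '[[1,0,0,0.003,0,0,0],[1,0,0,0.006,0,0,0],[1,0,0,0.012,0,0,0],[1,0,0,0.03,0,0,0],[1,0,0,0.06,0,0,0],[1,0,0,0.08,0,0,0],[1,0,0,0.085,0,0,0],[1,0,0,0.085,0,0,0]]'
python3 -c "
from h import *
tool();link(28,(454,268,469,283),(350,343,364,358))"
```

```text
t: 36.88
tool_pos: [507.3, -329.6, 32.5]
eef_rot: [0.847, 0.532, 0.0, 0.0]
ft_force: [-0.2, -0.4, -0.3]
gripper_width: 60.1
finger_force: 0.0
t: 37.3
tool_pos: [507.3, -329.8, 33.2]
eef_rot: [0.847, 0.532, 0.0, 0.0]
ft_force: [-1.4, 0.7, 6.9]
gripper_width: 33.4
finger_force: 79.8
t: 37.97
tool_pos: [507.9, -330.3, 119.2]
eef_rot: [0.847, 0.532, 0.001, 0.001]
ft_force: [0.1, -1.1, -2.3]
gripper_width: 33.8
finger_force: 79.9
tool [ 507.9 -330.3  119.2] yaxis -25.8 f [ 0.1 -1.1 -2.3]
bore [459.6 277.1] [352.6 350.2] [ 502.4 -329.7   29.9] [ 503.1 -329.    28. ]
pair yaw 99.1 len 43.9 dark 131 44 asym 2.6
pair yaw 122.8 len 47.0 dark 126 41 asym 3.9
pair yaw 15.8 len 43.9 dark 125 106 asym 1.3
```

```bash
python3 -m handwheel '[[1,0.006,0.03,0,0,0,-7],[1,0.012,0.065,0,0,0,-14],[1,0.018,0.1,0,0,0,-21],[1,0.024,0.135,0,0,0,-28],[1,0.03,0.17,0,0,0,-35],[1,0.036,0.205,0,0,0,-42],[1,0.043,0.239,0,0,0,-49],[1,0.043,0.239,0,0,0,-56],[1,0.043,0.239,-0.01,0,0,-58],[1,0.043,0.239,-0.01,0,0,-58]]'
python3 -m handwheel '[[1,0,0,-0.01,0,0,0],[1,0,0,-0.03,0,0,0],[1,0,0,-0.042,0,0,0],[1,0,0,-0.042,0,0,0],[1,0,0,-0.042,0,0,0],[1,0,0,-0.042,0,0,0]]'
python3 -c "
from h import *
tool()"
```

```text
t: 38.9
tool_pos: [548.5, -90.2, 104.7]
eef_rot: [0.998, 0.055, -0.002, 0.0]
ft_force: [-1.3, -1.2, -1.4]
gripper_width: 33.8
finger_force: 80.0
t: 39.4
tool_pos: [550.1, -91.6, 65.8]
eef_rot: [0.999, 0.054, 0.0, 0.0]
ft_force: [-0.4, 0.9, -1.9]
gripper_width: 33.0
finger_force: 80.0
tool [550.1 -91.6  65.8] yaxis -83.8 f [-0.4  0.9 -1.9]
```

```bash
python3 -m handwheel '[[1,0.0008,0.001,-0.002,0,0,0],[1,0.0008,0.001,-0.003,0,0,0],[1,0.0008,0.001,-0.003,0,0,0]]'
python3 -m handwheel '[[1,0,0,-0.001,0,0,0],[1,0,0,-0.002,0,0,0],[1,0,0,-0.003,0,0,0],[1,0,0,-0.003,0,0,0]]'
```

```text
t: 39.65
tool_pos: [551.1, -89.5, 62.5]
eef_rot: [0.999, 0.055, 0.0, -0.0]
ft_force: [0.1, -0.7, -0.3]
gripper_width: 33.7
finger_force: 80.0
t: 39.98
tool_pos: [550.7, -89.6, 59.1]
eef_rot: [0.999, 0.054, -0.0, -0.0]
ft_force: [0.2, -0.0, -1.1]
gripper_width: 33.6
finger_force: 80.0
```

```bash
python3 -m handwheel '[[1,0.0003,-0.001,-0.001,0,0,0],[1,0.0003,-0.001,-0.002,0,0,0],[1,0.0003,-0.001,-0.002,0,0,0]]'
python3 -m handwheel '[[1,0,0,-0.003,0,0,0],[1,0,0,-0.006,0,0,0],[1,0,0,-0.01,0,0,0],[1,0,0,-0.01,0,0,0]]'
python3 -m handwheel '[[1,0,0,-0.001,0,0,0],[1,0,0,-0.002,0,0,0],[1,0,0,-0.003,0,0,0],[1,0,0,-0.003,0,0,0]]'
```

```text
t: 40.23
tool_pos: [551.1, -90.8, 57.1]
eef_rot: [0.999, 0.054, -0.0, 0.0]
ft_force: [-0.9, -0.2, -2.5]
gripper_width: 33.8
finger_force: 80.0
t: 40.57
tool_pos: [550.7, -90.5, 46.5]
eef_rot: [0.999, 0.054, -0.001, -0.0]
ft_force: [-0.3, 0.8, -1.7]
gripper_width: 33.7
finger_force: 80.0
t: 40.9
tool_pos: [551.1, -90.7, 44.2]
eef_rot: [0.999, 0.054, -0.0, 0.0]
ft_force: [0.0, 0.4, -1.7]
gripper_width: 33.9
finger_force: 80.0
```

```bash
python3 -m handwheel '[[1,0,0,-0.001,0,0,0],[1,0,0,-0.0015,0,0,0],[1,0,0,-0.0015,0,0,0]]'
python3 -m handwheel '[[1,0,0,-0.001,0,0,0],[1,0,0,-0.001,0,0,0],[1,0,0,-0.001,0,0,0]]'
```

```text
t: 41.15
tool_pos: [551.3, -90.6, 43.0]
eef_rot: [0.999, 0.054, 0.0, -0.0]
ft_force: [-1.4, 1.2, 2.0]
gripper_width: 33.6
finger_force: 80.5
t: 41.4
tool_pos: [551.3, -90.6, 42.1]
eef_rot: [0.999, 0.054, 0.0, -0.0]
ft_force: [-2.5, 1.9, 5.7]
gripper_width: 33.6
finger_force: 81.0
```

```bash
python3 -m handwheel '[[1,0,0,0,0,0,0],[1,0,0,0,0,0,0],[1,0,0,0,0,0,0],[1,0,0,0.003,0,0,0],[1,0,0,0.03,0,0,0],[1,0,0,0.06,0,0,0],[1,0,0,0.085,0,0,0],[1,0,0,0.095,0,0,0],[1,0,0,0.095,0,0,0]]'
python3 -c "
from h import *
tool();a=cam('top');b=cam('scene');print(good(a)[0],rew(a)[0],pan(a)[1])
pa=orange(a,(0,0,1,1)) if 0 else None
g=cv2.cvtColor(a[0],cv2.COLOR_RGB2HSV)[175:245,220:305];m=cv2.inRange(g,(0,0,215),(179,45,255));n,l,s,c=cv2.connectedComponentsWithStats(m);print([(ray(a,*(c[i]+[220,175]),23).round(0),s[i]) for i in range(1,n) if s[i,4]>30])"
```

```text
t: 42.15
tool_pos: [552.4, -91.2, 138.8]
eef_rot: [0.999, 0.054, 0.002, 0.0]
ft_force: [1.1, 0.4, -1.4]
gripper_width: 33.3
finger_force: 80.3
tool [552.4 -91.2 138.8] yaxis -83.8 f [ 1.1  0.4 -1.4]
((663.9714965820312, 129.62582397460938), (136.9125213623047, 176.0368194580078), 5.059802055358887) ((605.6200561523438, 338.80902099609375), (170.32089233398438, 136.64039611816406), 88.69316864013672) ((433.88214111328125, 131.6725616455078), 83.68141174316406)
[(array([686., 132.,  23.]), array([ 14,  16,  56,  18, 581], dtype=int32))]
```

```bash
python3 -m handwheel '[[1,0.007,0.02,0,0,0,7],[1,0.017,0.045,0,0,0,14],[1,0.027,0.07,0,0,0,21],[1,0.037,0.095,0,0,0,28],[1,0.047,0.12,0,0,0,35],[1,0.057,0.145,0,0,0,42],[1,0.067,0.17,0,0,0,49],[1,0.077,0.195,0,0,0,56],[1,0.083,0.208,0,0,0,63],[1,0.089,0.218,0,0,0,69]]'
python3 -m handwheel '[[1,0,0,0,0,0,7],[1,0,0,-0.02,0,0,14],[1,0,0,-0.04,0,0,20],[1,0,0,-0.06,0,0,20],[1,0,0,-0.075,0,0,20],[1,0,0,-0.075,0,0,20],[1,0,0,-0.075,0,0,20],[1,0,0,-0.075,0,0,20]]'
python3 -c "
from h import *
tool()"
```

```text
t: 43.08
tool_pos: [639.2, 130.3, 134.2]
eef_rot: [0.789, 0.614, -0.001, -0.001]
ft_force: [-0.1, 0.1, -2.1]
gripper_width: 33.6
finger_force: 80.3
t: 43.75
tool_pos: [640.1, 127.1, 61.7]
eef_rot: [0.674, 0.738, -0.0, -0.0]
ft_force: [0.1, 0.2, -1.2]
gripper_width: 33.9
finger_force: 80.2
tool [640.1 127.1  61.7] yaxis 5.2 f [ 0.1  0.2 -1.2]
```

```bash
python3 -m handwheel '[[1,0.0003,0,-0.015,0,0,0],[1,0.0003,0,-0.028,0,0,0],[1,0.0003,0,-0.034,0,0,0],[1,0.0003,0,-0.0365,0,0,0],[1,0.0003,0,-0.0365,0,0,0],[1,0.0003,0,-0.0365,0,0,0]]'
python3 -m handwheel '[[0.52,0,0,0,0,0,0],[0.5,0,0,0,0,0,0],[0.5,0,0,0,0,0,0],[0.5,0,0,0,0,0,0]]'
python3 -m handwheel '[[0.5,0,0,0.01,0,0,0],[0.5,0,0,0.04,0,0,0],[0.45,0,0,0.08,0,0,0],[0.4,0,0,0.11,0,0,0],[0.3,-0.02,-0.03,0.11,0,0,0],[0.3,-0.03,-0.07,0.11,0,0,0]]'
python3 - <<'E'
from h import *
tool();a=cam('top');b=cam('scene')
g=cv2.cvtColor(a[0],cv2.COLOR_RGB2HSV)[170:250,215:310];m=cv2.inRange(g,(0,0,215),(179,45,255));n,l,s,c=cv2.connectedComponentsWithStats(m);print([(ray(a,*(c[i]+[215,170]),23).round(0),s[i]) for i in range(1,n) if s[i,4]>30],good(a)[0])
link(28,(456,274,464,281),(348,346,357,355))
S=lambda im,y0,y1,x0,x1:cv2.resize(im[y0:y1,x0:x1],(400,300),interpolation=cv2.INTER_CUBIC)
im=np.vstack([np.hstack([S(a[0],245,305,420,500),S(b[0],315,375,310,390)]),np.hstack([S(b[0],205,265,280,360),S(b[0],225,285,200,280)])])
cv2.imwrite("pics/p6.png",im[:,:,::-1])
E
```

```text
t: 44.25
tool_pos: [640.7, 127.2, 25.6]
eef_rot: [0.674, 0.739, 0.0, 0.0]
ft_force: [1.4, -0.0, 0.1]
gripper_width: 33.3
finger_force: 80.2
t: 44.58
tool_pos: [640.7, 127.4, 25.8]
eef_rot: [0.674, 0.739, 0.0, 0.0]
ft_force: [0.5, 0.6, 0.2]
gripper_width: 42.6
finger_force: 0.0
t: 45.08
tool_pos: [611.1, 61.1, 137.8]
eef_rot: [0.672, 0.741, 0.002, 0.0]
ft_force: [-0.3, -0.7, -0.9]
gripper_width: 59.6
finger_force: 0.0
tool [611.1  61.1 137.8] yaxis 5.6 f [-0.3 -0.7 -0.9]
[(array([681., 185.,  23.]), array([19, 27, 11, 10, 88], dtype=int32)), (array([637., 187.,  23.]), array([21, 46,  5,  9, 41], dtype=int32))] ((640.33837890625, 84.87476348876953), (119.8780517578125, 218.6847686767578), 78.83698272705078)
bore [458.5 276.6] [352.1 350.3] [ 503.2 -327.5   27.7] [ 503.1 -327.6   28. ]
pair yaw 15.9 len 43.7 dark 171 115 asym 2.1
pair yaw 15.8 len 43.8 dark 121 105 asym 1.2
```

View pics/p6.png

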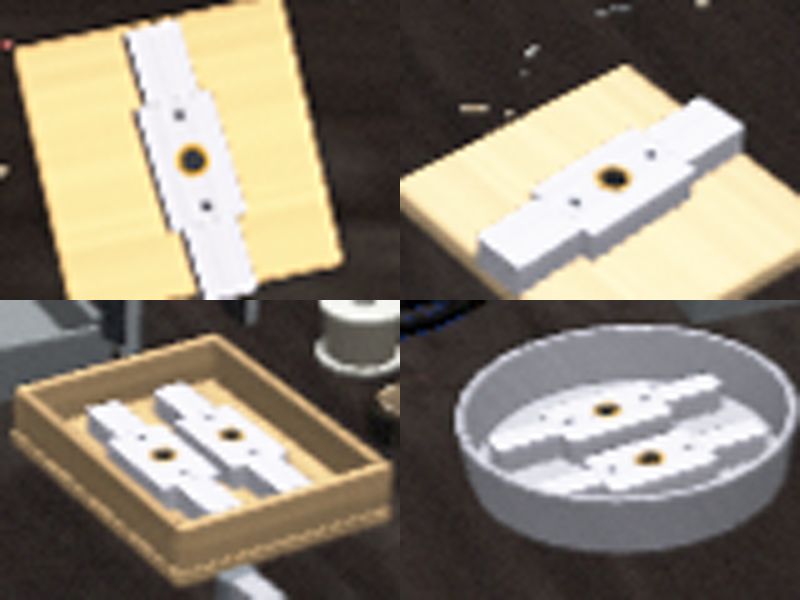

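```bash
python3 -m handwheel '[[0.3,-0.01,-0.036,0,0,0,-7],[0.3,-0.02,-0.072,0,0,0,-14],[0.3,-0.03,-0.108,0,0,0,-21],[0.3,-0.04,-0.144,0,0,0,-28],[0.3,-0.05,-0.18,0,0,0,-35],[0.3,-0.06,-0.216,0,0,0,-42],[0.3,-0.07,-0.252,0,0,0,-49],[0.3,-0.08,-0.288,0,0,0,-56],[0.3,-0.09,-0.324,0,0,0,-63],[0.3,-0.1,-0.36,0,0,0,-70]]'
python3 -m handwheel '[[0.3,-0.0072,-0.0247,0,0,0,-7],[0.3,-0.0072,-0.0247,-0.02,0,0,-9.3],[0.3,-0.0072,-0.0247,-0.05,0,0,-9.3],[0.3,-0.0072,-0.0247,-0.07,0,0,-9.3],[0.3,-0.0072,-0.0247,-0.07,0,0,-9.3],[0.3,-0.0072,-0.0247,-0.07,0,0,-9.3]]'
python3 -c "
from h import *
tool()"
```

```text
t: 46.12
tool_pos: [511.0, -303.2, 135.5]
eef_rot: [0.976, 0.217, 0.0, -0.0]
ft_force: [1.2, -0.1, -0.9]
gripper_width: 59.7
finger_force: 0.0
t: 46.62
tool_pos: [503.6, -326.5, 64.9]
eef_rot: [0.99, 0.139, -0.001, -0.001]
ft_force: [0.6, -0.9, 0.5]
gripper_width: 59.7
finger_force: 0.0
tool [ 503.6 -326.5   64.9] yaxis -74.0 f [ 0.6 -0.9  0.5]
```

```bash
python3 -m handwheel '[[0.3,-0.0004,-0.0006,-0.02,0,0,0],[0.3,-0.0004,-0.0006,-0.04,0,0,0],[0.3,-0.0004,-0.0006,-0.0475,0,0,0],[0.3,-0.0004,-0.0006,-0.0485,0,0,0],[0.3,-0.0004,-0.0006,-0.0485,0,0,0]]'
python3 -m handwheel '[[0.55,0,0,0,0,0,0],[0.6,0,0,0,0,0,0],[0.7,0,0,0,0,0,0],[1,0,0,0,0,0,0],[1,0,0,0,0,0,0]]' 80
python3 -m handwheel '[[1,0,0,0.003,0,0,0],[1,0,0,0.006,0,0,0],[1,0,0,0.012,0,0,0],[1,0,0,0.03,0,0,0],[1,0,0,0.06,0,0,0],[1,0,0,0.09,0,0,0],[1,0,0,0.095,0,0,0],[1,0,0,0.095,0,0,0]]'
```

```text
t: 47.03
tool_pos: [503.5, -328.1, 17.8]
eef_rot: [0.99, 0.139, 0.0, 0.0]
ft_force: [0.4, 0.2, -0.5]
gripper_width: 59.7
finger_force: 0.0
t: 47.45
tool_pos: [503.5, -328.4, 18.6]
eef_rot: [0.99, 0.138, 0.001, 0.0]
ft_force: [-1.5, 2.0, 9.6]
gripper_width: 33.6
finger_force: 79.5
t: 48.12
tool_pos: [503.9, -329.0, 114.3]
eef_rot: [0.99, 0.138, 0.002, 0.001]
ft_force: [0.7, 0.9, -2.1]
gripper_width: 33.2
finger_force: 80.0
```

```bash
python3 -m handwheel '[[1,0.006,0.03,0,0,0,-5],[1,0.013,0.065,0,0,0,-9.7],[1,0.02,0.1,0,0,0,-9.7],[1,0.027,0.135,0,0,0,-9.7],[1,0.034,0.17,0,0,0,-9.7],[1,0.041,0.205,0,0,0,-9.7],[1,0.0475,0.238,0,0,0,-9.7],[1,0.0475,0.238,0,0,0,-9.7],[1,0.0475,0.238,0,0,0,-9.7]]'
python3 -m handwheel '[[1,0,0,-0.01,0,0,0],[1,0,0,-0.03,0,0,0],[1,0,0,-0.043,0,0,0],[1,0,0,-0.045,0,0,0],[1,0,0,-0.045,0,0,0],[1,0,0,-0.045,0,0,0]]'
python3 -c "
from h import *
tool()"
```

```text
t: 48.87
tool_pos: [550.1, -87.0, 110.4]
eef_rot: [0.998, 0.057, -0.001, -0.0]
ft_force: [0.1, -0.8, -1.4]
gripper_width: 33.6
finger_force: 80.1
t: 49.37
tool_pos: [550.2, -91.1, 67.0]
eef_rot: [0.999, 0.053, -0.0, 0.0]
ft_force: [-0.1, -0.1, -1.9]
gripper_width: 33.7
finger_force: 80.1
tool [550.2 -91.1  67. ] yaxis -83.9 f [-0.1 -0.1 -1.9]
```

```bash
python3 -m handwheel '[[1,0.0005,0.0003,-0.002,0,0,0],[1,0.0005,0.0003,-0.004,0,0,0],[1,0.0005,0.0003,-0.004,0,0,0]]'
python3 -m handwheel '[[1,0,0,-0.001,0,0,0],[1,0,0,-0.002,0,0,0],[1,0,0,-0.002,0,0,0],[1,0,0,-0.002,0,0,0]]'
```

```text
t: 49.62
tool_pos: [551.0, -89.6, 62.9]
eef_rot: [0.999, 0.054, 0.0, -0.0]
ft_force: [0.6, -0.7, -1.5]
gripper_width: 33.5
finger_force: 80.1
t: 49.95
tool_pos: [551.1, -89.9, 61.1]
eef_rot: [0.999, 0.054, 0.0, 0.0]
ft_force: [0.6, -0.9, 1.0]
gripper_width: 33.8
finger_force: 80.4
```

```bash
python3 -m handwheel '[[1,0,-0.0008,-0.0005,0,0,0],[1,0,-0.0008,-0.001,0,0,0],[1,0,-0.0008,-0.001,0,0,0]]'
python3 -m handwheel '[[1,0,0,-0.001,0,0,0],[1,0,0,-0.001,0,0,0],[1,0,0,-0.001,0,0,0]]'
```

```text
t: 50.2
tool_pos: [551.1, -90.4, 60.0]
eef_rot: [0.999, 0.054, 0.0, -0.0]
ft_force: [-0.9, 0.6, 5.1]
gripper_width: 33.4
finger_force: 80.8
t: 50.45
tool_pos: [551.0, -90.4, 59.2]
eef_rot: [0.999, 0.054, 0.0, -0.0]
ft_force: [-2.1, 1.8, 8.0]
gripper_width: 33.6
finger_force: 81.2
```

```bash
python3 -m handwheel '[[1,0,0,0,0,0,0],[1,0,0,0,0,0,0],[1,0,0,0.003,0,0,0],[1,0,0,0.03,0,0,0],[1,0,0,0.06,0,0,0],[1,0,0,0.085,0,0,0],[1,0,0,0.09,0,0,0],[1,0,0,0.09,0,0,0]]'
python3 -c "
from h import *
tool();a=cam('top');print(good(a)[0],rew(a),pan(a)[1]);tool()
g=a[0].mean(2).astype(int);print(g[232,118:220].tolist());print(g[195:272,170].tolist())"
```

```text
t: 51.12
tool_pos: [551.5, -90.6, 150.0]
eef_rot: [0.999, 0.054, 0.001, 0.0]
ft_force: [-0.4, 0.7, -2.4]
gripper_width: 33.6
finger_force: 80.3
tool [551.5 -90.6 150. ] yaxis -83.8 f [-0.4  0.7 -2.4]
((663.9714965820312, 129.62582397460938), (136.9125213623047, 176.0368194580078), 5.059802055358887) (((605.6200561523438, 338.80902099609375), (170.32089233398438, 136.64039611816406), 88.69316864013672), ((605.9146728515625, 339.3976745605469), 107.30081176757812)) ((449.9051208496094, 138.11074829101562), 84.2510757446289)
tool [550.8 -90.1 148.6] yaxis -83.7 f [-0.6  0.9 -2.3]
[33, 32, 32, 34, 37, 38, 33, 36, 36, 30, 117, 200, 119, 61, 65, 65, 77, 70, 63, 83, 163, 176, 173, 174, 174, 175, 174, 174, 175, 174, 174, 175, 176, 176, 176, 176, 176, 177, 176, 176, 178, 179, 178, 177, 179, 179, 180, 177, 180, 179, 179, 179, 180, 179, 179, 180, 181, 180, 179, 181, 182, 181, 183, 182, 181, 181, 181, 182, 182, 184, 183, 183, 184, 183, 184, 185, 184, 185, 185, 184, 184, 185, 185, 184, 185, 185, 185, 187, 191, 171, 96, 65, 52, 41, 42, 41, 45, 45, 45, 43, 44, 45]
[39, 35, 38, 38, 35, 35, 30, 30, 80, 158, 153, 85, 100, 161, 181, 180, 179, 178, 178, 177, 180, 177, 179, 179, 178, 177, 179, 180, 179, 179, 179, 180, 179, 178, 180, 179, 180, 180, 180, 180, 178, 180, 179, 180, 180, 180, 180, 181, 181, 179, 180, 182, 181, 179, 181, 182, 180, 181, 179, 180, 180, 180, 179, 180, 182, 184, 156, 86, 33, 34, 36, 36, 33, 39, 41, 45, 44]
```

```bash
python3 -m handwheel '[[1,0.004,0.035,0,0,0,7],[1,0.009,0.07,0,0,0,14],[1,0.014,0.105,0,0,0,21],[1,0.019,0.14,0,0,0,28],[1,0.024,0.175,0,0,0,35],[1,0.029,0.21,0,0,0,42],[1,0.034,0.245,0,0,0,49],[1,0.038,0.28,0,0,0,56],[1,0.042,0.315,0,0,0,63],[1,0.046,0.35,0,0,0,70]]'
python3 -m handwheel '[[1,0.004,0.035,0,0,0,6],[1,0.0086,0.07,0,0,0,12.4],[1,0.0086,0.0825,0,0,0,12.4],[1,0.0086,0.0825,-0.03,0,0,12.4],[1,0.0086,0.0825,-0.06,0,0,12.4],[1,0.0086,0.0825,-0.085,0,0,12.4],[1,0.0086,0.0825,-0.085,0,0,12.4],[1,0.0086,0.0825,-0.085,0,0,12.4],[1,0.0086,0.0825,-0.085,0,0,12.4]]'
python3 -c "
from h import *
tool()"
```

```text
t: 52.0
tool_pos: [595.4, 261.4, 146.6]
eef_rot: [0.785, 0.62, -0.001, -0.001]
ft_force: [0.8, -0.9, -1.0]
gripper_width: 33.5
finger_force: 80.3
t: 52.75
tool_pos: [605.9, 341.7, 64.3]
eef_rot: [0.716, 0.698, 0.0, 0.0]
ft_force: [0.2, 0.1, -0.6]
gripper_width: 33.3
finger_force: 80.2
tool [605.9 341.7  64.3] yaxis -1.4 f [ 0.2  0.1 -0.6]
```

```bash
python3 -m handwheel '[[1,0,0,-0.02,0,0,0],[1,0,0,-0.038,0,0,0],[1,0,0,-0.046,0,0,0],[1,0,0,-0.049,0,0,0],[1,0,0,-0.051,0,0,0],[1,0,0,-0.0515,0,0,0],[1,0,0,-0.0515,0,0,0]]'
python3 -m handwheel '[[0.45,0,0,0,0,0,0],[0.42,0,0,0,0,0,0],[0.42,0,0,0,0,0,0],[0.42,0,0,0,0,0,0]]'
python3 -m handwheel '[[0.42,0,0,0.005,0,0,0],[0.42,0,0,0.02,0,0,0],[0.42,0,0,0.06,0,0,0],[0.42,0,0,0.1,0,0,0],[0.42,0,0,0.13,0,0,0],[0.3,-0.04,0,0.13,0,0,0],[0.3,-0.08,0,0.13,0,0,0],[0.3,-0.12,0,0.13,0,0,0],[0.3,-0.16,0,0.13,0,0,0]]'
python3 -m handwheel '[[0.3,-0.02,0.04,0,0,0,0],[0.3,-0.04,0.08,0,0,0,0],[0.3,-0.07,0.11,0,0,0,0],[0.3,-0.1,0.13,0,0,0,0],[0.3,-0.1,0.13,0,0,0,0],[0.3,-0.1,0.13,0,0,0,0]]'
python3 - <<'E'
from h import *
tool();a=cam('top');b=cam('scene');print(good(a)[0],rew(a)[0],pan(a)[1])
def br(c,y0,y1,x0,x1,lo,z,mn):
    m=cv2.inRange(cv2.cvtColor(c[0],cv2.COLOR_RGB2HSV)[y0:y1,x0:x1],(0,0,lo),(179,45,255));n,l,s,q=cv2.connectedComponentsWithStats(m)
    return [(ray(c,*(q[i]+[x0,y0]),z).round(0)[:2].tolist(),s[i].tolist()) for i in range(1,n) if s[i,4]>mn]
print("rew",br(a,200,270,125,215,205,21,25));print("good",br(a,170,250,215,310,215,23,25))
for n,box in dict(rew=(245,195,295,222),good=(285,210,360,265),pan=(205,230,275,275)).items():
    x0,y0,x1,y1=box; h=cv2.cvtColor(b[0],cv2.COLOR_RGB2HSV)[y0:y1,x0:x1]
    m=cv2.inRange(h,(10,130,60),(28,255,255)) ; k,l,s,q=cv2.connectedComponentsWithStats(m,connectivity=8)
    print(n,[(ray(b,*(q[i]+[x0,y0]),21).round(0)[:2].tolist(),int(s[i,4])) for i in range(1,k)][:8])
E
```

```text
t: 53.33
tool_pos: [606.1, 342.2, 13.4]
eef_rot: [0.716, 0.699, 0.001, 0.0]
ft_force: [0.1, -0.7, -1.3]
gripper_width: 33.3
finger_force: 80.3
t: 53.67
tool_pos: [605.7, 342.1, 12.8]
eef_rot: [0.716, 0.699, 0.0, 0.0]
ft_force: [-0.7, -0.8, -0.2]
gripper_width: 49.4
finger_force: 0.0
t: 54.42
tool_pos: [444.1, 341.7, 143.6]
eef_rot: [0.716, 0.698, 0.001, -0.0]
ft_force: [0.8, 0.9, 0.2]
gripper_width: 59.8
finger_force: 0.0
t: 54.92
tool_pos: [342.7, 474.5, 143.1]
eef_rot: [0.713, 0.701, 0.0, -0.001]
ft_force: [1.2, -0.6, -1.3]
gripper_width: 59.2
finger_force: 0.0
tool [342.7 474.5 143.1] yaxis -1.0 f [ 1.2 -0.6 -1.3]
((663.9714965820312, 129.62582397460938), (136.9125213623047, 176.0368194580078), 5.059802055358887) ((605.6200561523438, 338.80902099609375), (170.32089233398438, 136.64039611816406), 88.69316864013672) ((447.9388122558594, 137.5630340576172), 85.76419067382812)
rew [([607.0, 343.0], [18, 25, 56, 16, 674])]
good [([686.0, 132.0], [19, 21, 56, 18, 576]), ([642.0, 128.0], [21, 40, 55, 17, 584])]
rew []
good [([646.0, 125.0], 1)]
pan [([441.0, 156.0], 1), ([451.0, 151.0], 1)]
```

```bash
python3 -m handwheel '[[0.3,0,0.04,0.03,0,0,0],[0.3,0,0.04,0.03,0,0,0],[0.3,0,0.04,0.03,0,0,0],[0.3,0,0.04,0.03,0,0,0]]'
python3 - <<'E'
from h import *
a=cam('top');b=cam('scene');print(pan(a))
for c,(x0,y0,x1,y1) in((a,(215,255,315,355)),(b,(195,215,290,285))):
    im=c[0][y0:y1,x0:x1].astype(int); m=((im[:,:,0]-im[:,:,2])>35).astype(np.uint8); k,l,s,q=cv2.connectedComponentsWithStats(m)
    print([(ray(c,*(q[i]+[x0,y0]),20).round(0)[:2].tolist(),int(s[i,4])) for i in range(1,k) if s[i,4]>1][:8])
E
```

```text
t: 55.35
tool_pos: [347.2, 511.1, 172.9]
eef_rot: [0.716, 0.698, 0.001, 0.0]
ft_force: [0.6, -0.2, 0.2]
gripper_width: 59.8
finger_force: 0.0
(((449.047607421875, 136.27415466308594), (159.20095825195312, 167.63906860351562), 19.101835250854492), ((447.9388122558594, 137.5630340576172), 85.76419067382812))
[([451.0, 106.0], 31), ([448.0, 159.0], 33)]
[([595.0, 193.0], 107), ([447.0, 157.0], 12), ([446.0, 105.0], 5), ([455.0, 102.0], 6)]
```

```bash
python3 -c "
from plant import r
print(r.finish_job())"
```

```text
the job is handed in; nothing more can be done
None
```

All five links were gauged from the top down and sorted, and the job is handed in: two undersize are in the steel pan, two good in the wooden tray and one oversize in the grey tray. The pan was knocked about 2 cm during the run but still holds both its links.

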